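Load, clip shut and gauge a culture-flask carrier

ROBOT

A 6-joint arm with a two-finger parallel gripper is mounted at the origin on the work surface. World frame = base frame: x ahead of the robot, y to its left, z up, the work surface at z = 0. Lengths are in m, angles in degrees, forces in N, time in s.
With the tool pointing down it reaches from about 0.375 to 0.9 m from the base axis. Payload 3.1 kg.
Tool frame: the origin (TCP) lies at the centre of the arm's flange, where the gripper is bolted on; the fingertips stand 182 mm ahead of it and the grasp point (between the pads) lies 164 mm ahead of it; x points along the fingers, z is the direction in which the jaws open and shut, and the axes are right-handed (so a half turn about x gives the same grasp; the last joint's range is limited). The gripper opens to 87 mm and grips with 3 to 60 N. Pads are 19 mm wide; open, the fingers measure 117 mm over their backs; the gripper's body (75 mm by 190 mm) begins 51 mm behind the grasp point.
Start: joints at [-85.743, 30.224, 82.088, -0, 67.689, -10.227], TCP at [0.156, -0.605, 0.405] pointing down, gripper open.
Joint ranges: [-176.69, 176.69], [-43.24, 126.21], [12.49, 139.97], [-82, 262], [0, 151.66], [-163.58, 163.58]. Speed limits (degrees/s): [159.86, 159.86, 180, 180, 180, 180].

INTERFACE

Orientations are given as a 3x3 rotation matrix whose columns are the frame's x, y, z axes.
In Python, from rig import bot gives the robot as it stands.
- The arm moves only by the shell command python3 -m crank 'ROWS' [OPENING]. ROWS is JSON, a list of rows, each an object with "offset": the shift along the tool's x, y, z in m, a list of three; "spin": the turn about the tool's x in rad. A call has 1 to 12 rows; each row shifts and turns the commanded pose from where the row before left it, along the tool's axes as they then stand; what a row does not reach is not made up. A row lasts 1/10 s, in which the tool goes at most 50 mm and 8.59 degrees, less where a joint would pass 70% of its speed; a pose out of reach is approached as far as the arm can. A call is refused whole if a number of a shift passes 0.05 or a number of a turn 0.15, either way. A call with a gripper value outside its range is refused whole. OPENING is the finger opening in m, from 0 to 0.087, set as the call begins (- or left out, the last holds). The fingers move at their own pace and stop on an object; the grip force is fixed at half the most. Time passes only in rows, so rows that do not move let the fingers close. It gives the time, the measured TCP pose, the force and the opening at its end, in the units of the state.
- bot.read_state(): the state, without advancing time (a new reading comes with each control period).
- bot.capture(name): name is "scene" or "top" or "wrist"; returns a dict with "pixels" (420x560x3 uint8, blue, green, red), "depth" (420x560 float32, m along the optical axis (not along the pixel's ray), 0 where there is no reading), "K" (3x3 intrinsics, pixels), "world_to_cam" (4x4, takes a point from world to camera coordinates). Camera axes: x right, y up, looking along -z (the intrinsics and any distortion apply to the point x, -y, -z); pixel columns grow to the right and rows downward; lengths in m; the calibration is good to about 2 mm. A picture is of the moment at which its call begins.
- bot.hand_in(): hands the job in, once; it reports no verdict.
Trained networks look in a picture, given as the dict that the camera call returned (one of the last four; its "shot" number tells which), for a name from the list of things; names that differ only in an ending like _2 or _b are one class to them, and where a whole thing is asked for, a point or a joint stands for the part that bears it (a point fixed in the world has none). Each returns a list of dicts, best first, with "p" (0 to 1); they miss things now and then, are a little off and sometimes report something else, mostly with a low value. They report only what shows in the picture. A call takes as long as a camera call.
- bot.regions_of(label, picture): "region" (420x560 bool, what is visible of it) and "extent" ([centre column, centre row, width, height] in pixels, round what is visible of it).
The state is a dict: "time_s": time; "joint_positions": joint angles; "qvel": joint speeds; "tau": joint torques, N m; "position": TCP position; "tcp_rot": TCP orientation; "force": force on the tool from outside, world axes, zero at the start; "moment": the same for the moment, N m; "opening": opening from 0.0 (shut) to 1.0 (fully open).
Only numpy, scipy, OpenCV 4.12 (cv2) and the standard library are available. Lean on these libraries where they do the work, as an engineer would, in place of code of your own. Each camera call takes 0.05 s, during which the arm holds its last target.

TASK

Put every culture flask on the bench into a bay of the white carrier, one to a bay, lying flat on the bay floor. Then set the blue cover on the carrier and press it down corner by corner until all four orange clips have clicked over it and it lies fully home. Finally swing the gauge arm over the cover, lower the gauge foot by its red knob until it rests on the closed cover and keep it there about a second, then let it spring up and swing the arm back out to the side where it was, well clear of the cover, leaving the other things on the bench alone.

Things in the scene. Friction and masses are not known exactly. Their poses are not given: they have to be found in the camera images.
- dock: Fixed dock, yaw varies. Origin on the bench under the carrier's centre; x to the gauge post, y left. Heights are over the bench. Base 8 mm high, x -85..135, y +-90 mm. Open white box, inside 92 (x) x 129 mm, floor at 10, wall tops at 54. Dividers (tops 22) make 3 bays 92 x 41 mm centred at x 0, y -44, 0, 44. Flared lips (tops 74) midway along each side centre the cover, 1.5 mm clearance.
- flask0_mid (a point): Flat culture flask, orange cap; may be absent. Tan block 84 (x) x 36 x 18 mm high, square cap 24 (x) x 20 x 22 mm high on the middle of its top; 40 mm high in all, about 100 g. Point: its centre, 20 mm over its underside. Lies in a bay with its length along dock x, either way round. Best held by the cap, fingers closing along its length, as neighbouring bays are close.
- flask1_mid (a point): Flat culture flask, green cap; may be absent. Tan block 84 (x) x 36 x 18 mm high, square cap 24 (x) x 20 x 22 mm high on the middle of its top; 40 mm high in all, about 100 g. Point: its centre, 20 mm over its underside. Lies in a bay with its length along dock x, either way round. Best held by the cap, fingers closing along its length, as neighbouring bays are close.
- flask2_mid (a point): Flat culture flask, yellow cap; may be absent. Tan block 84 (x) x 36 x 18 mm high, square cap 24 (x) x 20 x 22 mm high on the middle of its top; 40 mm high in all, about 100 g. Point: its centre, 20 mm over its underside. Lies in a bay with its length along dock x, either way round. Best held by the cap, fingers closing along its length, as neighbouring bays are close.
- flask3_mid (a point): Flat culture flask, red cap; may be absent. Tan block 84 (x) x 36 x 18 mm high, square cap 24 (x) x 20 x 22 mm high on the middle of its top; 40 mm high in all, about 100 g. Point: its centre, 20 mm over its underside. Lies in a bay with its length along dock x, either way round. Best held by the cap, fingers closing along its length, as neighbouring bays are close.
- cover_handle (a point): Cover, about 130 g: plate 116 (x) x 150 (y) x 5 mm, blue rim, clear window; blue handle bar 14 (x) x 50 (y) x 24 mm high on its middle. Point: centre of the bar, 17 mm over the plate's underside. Its x goes along dock x, either way round. Underside lies at about 67 mm when set loosely on the four clips, 54 mm when fully home on the carrier's walls.
- corner0 (a point): White press mark on the cover's top face, at cover x +36, y +52 mm, 5 mm over its underside. Press with shut fingers, about 10 to 15 N, until that corner's clip snaps over the edge: the mark is then 59 mm over the bench (about 72 before). Keep the fingers out of the outer 8 mm of the cover, where the clip nose goes.
- corner1 (a point): White press mark on the cover's top face, at cover x +36, y -52 mm, 5 mm over its underside. Press with shut fingers, about 10 to 15 N, until that corner's clip snaps over the edge: the mark is then 59 mm over the bench (about 72 before). Keep the fingers out of the outer 8 mm of the cover, where the clip nose goes.
- corner2 (a point): White press mark on the cover's top face, at cover x -36, y -52 mm, 5 mm over its underside. Press with shut fingers, about 10 to 15 N, until that corner's clip snaps over the edge: the mark is then 59 mm over the bench (about 72 before). Keep the fingers out of the outer 8 mm of the cover, where the clip nose goes.
- corner3 (a point): White press mark on the cover's top face, at cover x -36, y +52 mm, 5 mm over its underside. Press with shut fingers, about 10 to 15 N, until that corner's clip snaps over the edge: the mark is then 59 mm over the bench (about 72 before). Keep the fingers out of the outer 8 mm of the cover, where the clip nose goes.
- clip0 (a joint): Orange sprung clip on the dock at x +58, y +52 mm, 18 mm wide, top at 73 mm, nose reaching in to x +54.5 at 61 mm height. Value: how far it is pushed outwards (m): 0 free, up to about 0.0035 while the cover's edge passes, under 0.001 once snapped over the cover.
- clip1 (a joint): Orange sprung clip on the dock at x +58, y -52 mm, 18 mm wide, top at 73 mm, nose reaching in to x +54.5 at 61 mm height. Value: how far it is pushed outwards (m): 0 free, up to about 0.0035 while the cover's edge passes, under 0.001 once snapped over the cover.
- clip2 (a joint): Orange sprung clip on the dock at x -58, y -52 mm, 18 mm wide, top at 73 mm, nose reaching in to x -54.5 at 61 mm height. Value: how far it is pushed outwards (m): 0 free, up to about 0.0035 while the cover's edge passes, under 0.001 once snapped over the cover.
- clip3 (a joint): Orange sprung clip on the dock at x -58, y +52 mm, 18 mm wide, top at 73 mm, nose reaching in to x -54.5 at 61 mm height. Value: how far it is pushed outwards (m): 0 free, up to about 0.0035 while the cover's edge passes, under 0.001 once snapped over the cover.
- gauge_post (a point): Top of the gauge arm's vertical hinge: axis of the post at dock x = +118 mm, y = 0; this point is at the arm's top, 98 mm above the bench.
- gauge_arm (a joint): Swing of the gauge arm (rad), stiff enough to stay where left. 0: the arm points in dock -x, its foot over the cover at dock x = +33, y = 0 mm. At angle a the foot is at dock (118 - 85 cos a, 85 sin a) mm. Range 0 to 2.2; counts as parked above 1.0. Stop at 0.
- gauge_knob (a point): Centre of the red knob on top of the gauge foot's stem: upright cylinder 20 mm in diameter, 20 mm high, free to spin on the stem, this point 129 mm above the bench when up. Grip it from above to swing the arm; push it down to lower the foot. The arm's top lies 21 mm below the knob's underside when up.
- gauge_foot (a joint): How far the gauge foot is pushed down (m), 0 to 0.027; a light spring (about 1.5 N, growing to 3.5 N) lifts it back to 0. Foot: a disc 14 mm in diameter whose underside is 78 mm above the bench at 0. It reads about 0.019 when the foot rests on a cover that is fully home, less on one that is not.
- cup_mid (a point): Bystander: small white cup, 44 mm across, 50 mm high; point half-way up.
- bottle_a_mid (a point): Bystander: standing amber bottle with a green cap, 36 mm across, 115 mm high; point half-way up.
- bottle_b_mid (a point): Bystander: standing amber bottle with an orange cap, 36 mm across, 115 mm high; point half-way up.
- tape_mid (a point): Bystander: roll of paper tape lying flat, 68 mm across, 20 mm high; its centre.
- marker_mid (a point): Bystander: black marker pen with a red end, 130 x 12 x 12 mm; its centre.
- slidebox_mid (a point): Bystander: yellow box, 80 x 60 x 28 mm; its centre.

How it is judged (in metres and radians):
On the way, in this order (a step that is already met when the one before it is completed fails the run):
1. every flask lies flat in a bay of the carrier (x of flask0_mid in the frame of dock between -0.008 and 0.008 m and y of flask0_mid in the frame of dock between -0.049 and 0.049 m and z of each of flask0_mid, flask1_mid, flask2_mid, flask3_mid in the frame of dock below 0.033 m and angle between each of flask0_mid, flask1_mid, flask2_mid, flask3_mid's own z axis and vertical below 0.1 rad and x of flask1_mid in the frame of dock between -0.008 and 0.008 m and y of flask1_mid in the frame of dock between -0.049 and 0.049 m and x of flask2_mid in the frame of dock between -0.008 and 0.008 m and y of flask2_mid in the frame of dock between -0.049 and 0.049 m and x of flask3_mid in the frame of dock between -0.008 and 0.008 m and y of flask3_mid in the frame of dock between -0.049 and 0.049 m), for 0.2 s.
2. with the flasks inside, the cover is down at all four corners and every clip has snapped over it (all of step 1 and z of each of corner0, corner1, corner2, corner3 in the frame of dock below 0.0615 m and value of joint each of clip0, clip1, clip2, clip3 below 0.002 m and horizontal distance between cover_handle and dock below 0.006 m), for 0.2 s.
3. the gauge foot rests on the closed cover and reads its height, held for half a second (z of each of corner0, corner1, corner2, corner3 in the frame of dock below 0.0615 m and value of joint each of clip0, clip1, clip2, clip3 below 0.002 m and horizontal distance between cover_handle and dock below 0.006 m and value of joint gauge_foot between 0.0175 and 0.021 m and contact force between gauge_foot and cover above 0.3 N), for 0.5 s.
At the end, for the whole second after the job is handed in: Every flask lies flat in a bay (within 8 mm along dock x, centre under 33 mm high, tilt under 0.1 rad); the cover's four marks are under 61.5 mm high, centred within 6 mm, all clip joints under 0.002 m; the gauge arm is past 1.0 rad with its foot up (under 0.003 m) (all of step 2 and value of joint gauge_arm above 1 rad and value of joint gauge_foot below 0.003 m and linear speed of cover below 0.01 m/s); the robot touches nothing.
It fails at once if a bystander (cup, bottle, tape, marker, yellow box) is pushed more than 6 cm away (distance of any of cup_mid, bottle_a_mid, bottle_b_mid, tape_mid, marker_mid, slidebox_mid from where it was at the start of the episode above 0.06 m).
It fails at once if a bottle or the cup is pushed over (angle between any of cup_mid, bottle_a_mid, bottle_b_mid's own z axis and vertical above 0.7 rad).
Of flask0, flask1, flask2, flask3 only 2 to 3 are there at a start; the rules pass over those that are not, and their reading is None.
At some moment in a run one of flask0, flask1, flask2, flask3, cover may be knocked a few centimetres aside while the robot is not near it.
Once in a run the grip may slacken for a moment while it holds something.
It also fails if it takes over 200 s, if anything falls off the work surface, if the arm or the gripper's body presses on something with over 40 N, if the wrist force passes 120 N, or if a joint passes its speed limit or range.

## Working session

There is one attempt and no reset: what is moved stays moved. The work goes in short steps, Python scripts to look and compute and a shell command to move; the robot and the scene stay as the last step left them, time stands still between calls to the robot, and variables do not carry over. Pictures are saved under pics/ and viewed, and the job is handed in when it is done.

```bash
ls; mkdir -p pics
python3 - <<'E'
from rig import bot
import cv2,numpy as np,pickle
s=bot.read_state(); print({k:np.round(v,3).tolist() for k,v in s.items()})
for n in ["scene","top","wrist"]:
    c=bot.capture(n); cv2.imwrite(f"pics/a_{n}.png",c["pixels"]); pickle.dump(c,open(f"{n}.pkl","wb"))
    print(n,c["K"].tolist(),np.round(c["world_to_cam"],3).tolist())
E
```

```text
pics
{'time_s': 0.0, 'joint_positions': [-85.743, 30.279, 82.158, -0.001, 67.69, -10.228], 'qvel': [-0.026, 0.01, 0.034, -0.007, -0.022, 0.0], 'tau': [0.0, -44.004, -17.659, 0.063, 0.058, -0.0], 'position': [0.156, -0.605, 0.404], 'tcp_rot': [[-0.0, 0.968, 0.25], [0.002, 0.25, -0.968], [-1.0, 0.0, -0.002]], 'force': [-0.091, 1.167, 0.54], 'moment': [0.019, -0.03, -0.028], 'opening': 0.999}
scene [[482.83963709407385, 0.0, 273.3847279522794], [0.0, 482.83963709407385, 212.93613291656388], [0.0, 0.0, 1.0]] [[-0.283, 0.959, 0.013, 0.132], [-0.697, -0.215, 0.684, 0.354], [0.659, 0.185, 0.729, -1.763], [0.0, 0.0, 0.0, 1.0]]
top [[430.7256377848794, 0.0, 285.7506455191755], [0.0, 430.7256377848794, 210.00747191617], [0.0, 0.0, 1.0]] [[-0.028, -1.0, 0.0, 0.05], [0.987, -0.028, 0.16, -0.583], [-0.16, 0.005, 0.987, -1.462], [0.0, 0.0, 0.0, 1.0]]
wrist [[372.59737283747893, 0.0, 280.7480745190419], [0.0, 372.59737283747893, 211.34537683074583], [0.0, 0.0, 1.0]] [[0.249, -0.968, -0.003, -0.623], [0.94, 0.243, -0.239, 0.029], [0.232, 0.057, 0.971, -0.39], [0.0, 0.0, 0.0, 1.0]]
```

View pics/a_top.png

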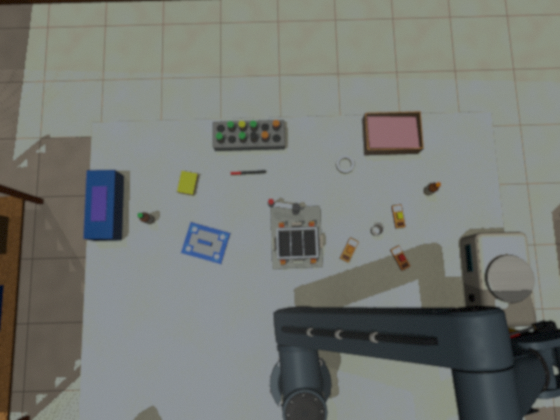

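View pics/a_scene.png

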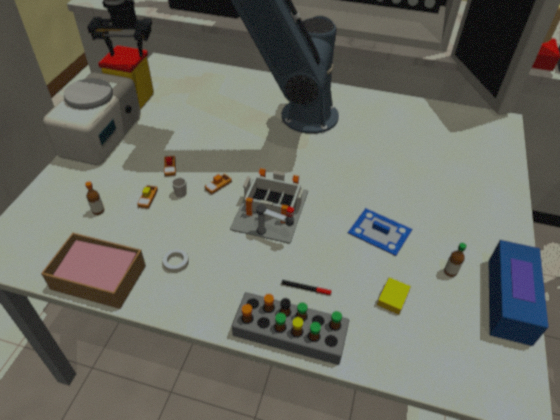

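View pics/a_wrist.png

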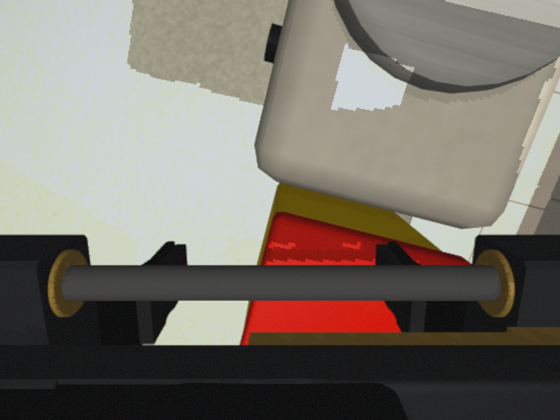

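The top view shows three flasks: orange at (350,249), yellow at (398,216) and red at (400,257). The dock is at (297,238) with the gauge post on its far side and the knob at (271,203). The cover is at (206,242). Next I get rough world poses.

```bash
cat > h.py <<'E'
from rig import bot
import cv2,numpy as np
def world(c,region):
    v,u=np.nonzero(region&(c["depth"]>0)); d=c["depth"][v,u]; K=c["K"]
    x=(u-K[0,2])/K[0,0]*d; y=(v-K[1,2])/K[1,1]*d
    P=np.stack([x,-y,-d,np.ones_like(d)]); T=np.linalg.inv(c["world_to_cam"])
    return (T@P)[:3].T
def proj(c,p):
    q=c["world_to_cam"]@np.append(p,1); K=c["K"]
    return np.array([K[0,0]*q[0]/-q[2]+K[0,2],K[1,1]*(-q[1])/-q[2]+K[1,2]])
def rays(c,uv,z):
    "pixels -> world points on plane z"
    K=c["K"];T=np.linalg.inv(c["world_to_cam"]);uv=np.atleast_2d(uv)
    d=np.stack([(uv[:,0]-K[0,2])/K[0,0],-(uv[:,1]-K[1,2])/K[1,1],-np.ones(len(uv))])
    D=(T[:3,:3]@d).T;o=T[:3,3]
    return o+D*((z-o[2])/D[:,2])[:,None]
def rect(P):
    r=cv2.minAreaRect(P[:,:2].astype(np.float32)); 
    (cx,cy),(w,h),a=r
    if w<h: a+=90;w,h=h,w
    return np.round([cx,cy,w,h,(a+90)%180-90],4)
def find(c,n):
    r=bot.regions_of(n,c); return r
E
python3 - <<'E'
from h import *
c=bot.capture("top")
for n in ["flask0_mid","flask1_mid","flask2_mid","flask3_mid","cover_handle","dock","gauge_knob","gauge_arm","clip0","cup_mid","bottle_a_mid","bottle_b_mid","tape_mid","marker_mid","slidebox_mid"]:
    for r in find(c,n)[:2 if n!="clip0" else 5]:
        P=world(c,r["region"])
        print(n,round(r["p"],2),np.round(r["extent"]),rect(P) if len(P)>5 else None,np.round(np.median(P,0),3) if len(P) else '', np.round(P[:,2].max(),3) if len(P) else '')
E
```

```text
flask0_mid 0.72 [348. 250.  19.  22.] [  0.4386  -0.1824   0.0809   0.0368 -26.3952] [ 0.435 -0.181  0.018] 0.048
flask0_mid 0.72 [187. 182.  26.  20.] [  0.7009   0.3895   0.0869   0.0692 -13.0631] [0.695 0.385 0.026] 0.037
flask2_mid 0.71 [377. 229.  16.  12.] [ 5.05100e-01 -2.81900e-01  4.20000e-02  3.87000e-02 -4.99435e+01] [ 0.509 -0.288  0.023] 0.055
flask2_mid 0.66 [397. 216.  13.  27.] [ 0.5551 -0.3645  0.0798  0.034   4.3365] [ 0.552 -0.363  0.018] 0.045
flask3_mid 0.7 [399. 254.  20.  22.] [ 0.4084 -0.3617  0.0769  0.0345 24.8046] [ 0.409 -0.359  0.019] 0.047
flask3_mid 0.4 [297. 234.  53.  71.] [ 5.0750e-01 -2.0000e-04  2.5080e-01  1.8270e-01  1.7904e+00] [0.494 0.005 0.01 ] 0.144
cover_handle 0.72 [204. 245.  44.  36.] [ 0.481   0.3261  0.1576  0.1201 74.5138] [0.479 0.324 0.004] 0.037
dock 0.64 [294. 235.  62.  70.] [0.5107 0.0036 0.2601 0.1882 1.8717] [0.494 0.005 0.01 ] 0.144
cup_mid 0.71 [376. 229.  17.  14.] [ 5.06000e-01 -2.80200e-01  4.02000e-02  4.01000e-02  5.78545e+01] [ 0.509 -0.286  0.022] 0.055
bottle_a_mid 0.74 [248. 174.  35.   1.] [ 7.3270e-01  1.6890e-01  1.2800e-01  1.6200e-02 -8.9474e+01] [0.731 0.171 0.01 ] 0.022
bottle_a_mid 0.51 [145. 218.  18.  15.] [  0.5666   0.5184   0.0313   0.0271 -14.7763] [0.565 0.515 0.076] 0.121
bottle_b_mid 0.74 [431. 190.  17.   8.] [ 6.41200e-01 -4.81800e-01  4.39000e-02  3.14000e-02  5.11173e+01] [ 0.641 -0.474  0.07 ] 0.118
tape_mid 0.63 [344. 165.  16.  15.] [ 0.7512 -0.185   0.0642  0.0641  5.5105] [ 0.751 -0.188  0.018] 0.027
marker_mid 0.63 [251. 172.  38.   2.] [ 7.33600e-01  1.69000e-01  1.28100e-01  1.83000e-02 -8.75032e+01] [0.731 0.167 0.01 ] 0.022
slidebox_mid 0.71 [187. 182.  25.  22.] [  0.6966   0.3924   0.0828   0.0717 -11.7514] [0.692 0.386 0.026] 0.037
```

```bash
cat >> h.py <<'E'
def st():
    s=bot.read_state(); R=np.array(s["tcp_rot"]); p=np.array(s["position"])
    phi=np.degrees(np.arctan2(R[1,1],R[0,1])); return s,R,p,phi
def plan(x,y,ztip,phi):
    "target of grasp axis xy, fingertip height, yaw phi(deg) of tool y"
    s,R,p,f=st()
    sp=-np.radians((phi-f+180)%360-180)
    a=np.radians(phi); ry=np.array([np.cos(a),np.sin(a),0]); rz=np.array([np.sin(a),-np.cos(a),0])
    d=np.array([x,y,ztip+0.182])-p
    print(f"t={s['time_s']:.1f} tip=({p[0]:.4f},{p[1]:.4f},{p[2]-.182:.4f}) phi={f:.2f} open={s['opening']*.087:.4f} F={np.round(s['force'],1)}")
    print(f"spin {sp:.4f} ; then offset x={-d[2]:.4f} y={d@ry:.4f} z={d@rz:.4f} |  w/o spin: y={d@R[:,1]:.4f} z={d@R[:,2]:.4f}")
E
python3 - <<'E'
from h import *
c=bot.capture("wrist"); s,R,p,f=st()
T=np.linalg.inv(c["world_to_cam"]); print(R.T@(T[:3,3]-p), R.T@T[:3,:3])
plan(0.40,-0.28,0.25,90)
E
```

```text
[ 0.02012884  0.06490052 -0.00028498] [[ 8.84075809e-04  2.39295701e-01 -9.70946335e-01]
 [-8.66486347e-04  9.70946533e-01  2.39294961e-01]
 [ 9.99999234e-01  6.29756857e-04  1.06573680e-03]]
t=1.0 tip=(0.1563,-0.6051,0.2228) phi=14.49 open=0.0872 F=[0.7 0.2 0.7]
spin -1.3180 ; then offset x=-0.0272 y=0.3251 z=0.2437 |  w/o spin: y=0.3172 z=-0.2538
```

```bash
python3 -m crank '[{"offset":[-0.003,0.0317,-0.0254]},{"offset":[-0.003,0.0317,-0.0254]},{"offset":[-0.003,0.0317,-0.0254]},{"offset":[-0.003,0.0317,-0.0254]},{"offset":[-0.003,0.0317,-0.0254]},{"offset":[-0.003,0.0317,-0.0254]},{"offset":[-0.003,0.0317,-0.0254]},{"offset":[-0.003,0.0317,-0.0254]},{"offset":[-0.003,0.0317,-0.0254]},{"offset":[-0.003,0.0317,-0.0254]}]'
python3 -m crank '[{"offset":[0,0,0],"spin":-0.146},{"offset":[0,0,0],"spin":-0.146},{"offset":[0,0,0],"spin":-0.146},{"offset":[0,0,0],"spin":-0.146},{"offset":[0,0,0],"spin":-0.146},{"offset":[0,0,0],"spin":-0.146},{"offset":[0,0,0],"spin":-0.146},{"offset":[0,0,0],"spin":-0.146},{"offset":[0,0,0],"spin":-0.15},{"offset":[0,0,0]},{"offset":[0,0,0]}]'
cat > look.py <<'E'
from h import *
import sys
def look(cam,name,names,n=2):
    c=bot.capture(cam); cv2.imwrite(f"pics/{name}.png",c["pixels"])
    s,R,p,f=st(); print("tip",np.round(p-[0,0,.182],4),"phi",round(f,2))
    for nm in names:
        for r in find(c,nm)[:n]:
            P=world(c,r["region"])
            if len(P)<10: continue
            print(nm,round(r["p"],2),np.round(r["extent"]),rect(P),np.round(np.median(P,0),3))
    return c
if __name__=="__main__": look(sys.argv[1],sys.argv[2],sys.argv[3:])
E
python3 look.py wrist b1 flask0_mid flask2_mid flask3_mid cup_mid
```

```text
tip [ 0.1563 -0.6051  0.2228] phi 14.48$[0]: bad value
$[9]: bad value
```

View pics/b1.png

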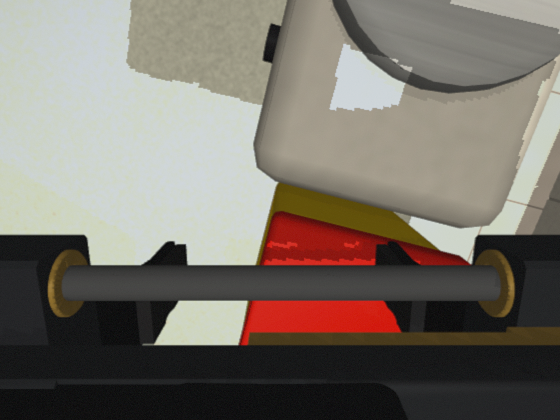

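Every row has to carry both keys, so I'm resending.

```bash
python3 -m crank '[{"offset":[-0.003,0.0317,-0.0254],"spin":0},{"offset":[-0.003,0.0317,-0.0254],"spin":0},{"offset":[-0.003,0.0317,-0.0254],"spin":0},{"offset":[-0.003,0.0317,-0.0254],"spin":0},{"offset":[-0.003,0.0317,-0.0254],"spin":0},{"offset":[-0.003,0.0317,-0.0254],"spin":0},{"offset":[-0.003,0.0317,-0.0254],"spin":0},{"offset":[-0.003,0.0317,-0.0254],"spin":0},{"offset":[-0.003,0.0317,-0.0254],"spin":0},{"offset":[-0.003,0.0317,-0.0254],"spin":0}]'
python3 -m crank '[{"offset":[0,0,0],"spin":-0.146},{"offset":[0,0,0],"spin":-0.146},{"offset":[0,0,0],"spin":-0.146},{"offset":[0,0,0],"spin":-0.146},{"offset":[0,0,0],"spin":-0.146},{"offset":[0,0,0],"spin":-0.146},{"offset":[0,0,0],"spin":-0.146},{"offset":[0,0,0],"spin":-0.146},{"offset":[0,0,0],"spin":-0.15},{"offset":[0,0,0],"spin":0},{"offset":[0,0,0],"spin":0}]'
python3 look.py wrist b2 flask0_mid flask2_mid flask3_mid cup_mid
```

```text
time_s: 2.25
position: [0.4005, -0.2785, 0.4351]
tcp_rot: [[0.0, 0.968, 0.25], [-0.0, 0.25, -0.968], [-1.0, 0.0, 0.001]]
force: [0.2, -0.0, -0.3]
opening: 1.0
time_s: 3.35
position: [0.3997, -0.2799, 0.4348]
tcp_rot: [[0.0, 0.003, 1.0], [-0.0, 1.0, -0.003], [-1.0, -0.0, 0.0]]
force: [-0.3, 0.5, 0.5]
opening: 0.997
tip [ 0.3998 -0.2799  0.2528] phi 89.85
flask0_mid 0.7 [324.  92.  90.  67.] [  0.4438  -0.1865   0.088    0.0357 -28.733 ] [ 0.44  -0.186  0.018]
flask2_mid 0.9 [430. 252.  60.  27.] [ 0.5672 -0.3632  0.0636  0.0289  6.2799] [ 0.568 -0.358  0.018]
flask3_mid 0.92 [291. 246.  82.  42.] [ 0.4119 -0.3669  0.0843  0.0432 25.6706] [ 0.417 -0.356  0.018]
cup_mid 0.67 [390. 188.  51.  44.] [  0.5157  -0.289    0.0594   0.049  -21.1723] [ 0.515 -0.286  0.029]
```

View pics/b2.png

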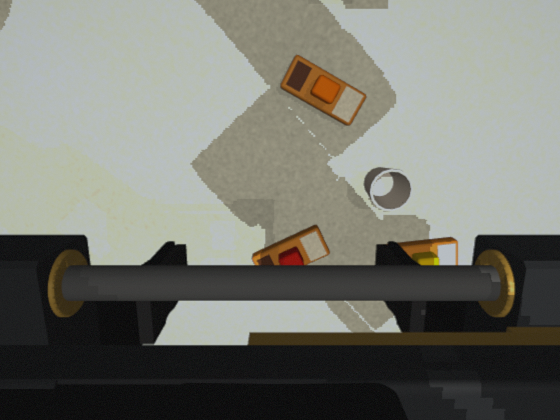

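The wrist view shows orange complete at (323,90). Red is at (291,245), partly hidden by the gripper bar. Yellow is at the right edge, (432,252). I fit the block-top and cap-top planes to get a precise pose.

```bash
cat > flask.py <<'E'
from look import *
def flask(c,nm,pmin=0.5,near=None):
    for r in find(c,nm)[:2]:
        P=world(c,r["region"])
        if len(P)<20: continue
        z=P[:,2]-0
        lo=np.percentile(P[:,2],5)
        blk=P[(P[:,2]>0.013)&(P[:,2]<0.023)]; cap=P[P[:,2]>0.033]
        print(nm,round(r["p"],2),"block",rect(blk) if len(blk)>9 else '', "cap",rect(cap) if len(cap)>9 else '',"capz",np.round(np.median(cap[:,2]),4) if len(cap) else '')
if __name__=="__main__":
    c=bot.capture(sys.argv[1])
    for n in sys.argv[2:]: flask(c,n)
E
python3 flask.py wrist flask0_mid flask3_mid
python3 - <<'E'
from h import *
plan(0.4438,-0.1865,0.10,61.3)
E
```

```text
flask0_mid 0.67 block [  0.4431  -0.1859   0.084    0.0361 -28.7367] cap [ 4.430e-01 -1.860e-01  2.400e-02  1.990e-02 -2.905e+01] capz 0.0396
flask3_mid 0.92 block [ 0.4101 -0.3639  0.0831  0.0361 25.7309] cap [ 0.41   -0.3586  0.0273  0.0149 -0.4866] capz 0.0393
t=3.8 tip=(0.3997,-0.2799,0.2528) phi=89.97 open=0.0868 F=[ 0.2 -0.7 -0.4]
spin 0.5005 ; then offset x=0.1528 y=0.1031 z=-0.0062 |  w/o spin: y=0.0934 z=0.0440
```

```bash
python3 -m crank '[{"offset":[0,0,0],"spin":0.126},{"offset":[0,0,0],"spin":0.126},{"offset":[0,0,0],"spin":0.126},{"offset":[0,0,0],"spin":0.126},{"offset":[0.03,0.026,-0.0015],"spin":0},{"offset":[0.03,0.026,-0.0015],"spin":0},{"offset":[0.03,0.026,-0.0015],"spin":0},{"offset":[0.03,0.026,-0.0015],"spin":0},{"offset":[0,0,0],"spin":0},{"offset":[0,0,0],"spin":0}]' 0.06
python3 - <<'E'
from h import *
plan(0.4430,-0.1860,0.021,61.1)
E
```

```text
time_s: 4.75
position: [0.445, -0.1858, 0.3145]
tcp_rot: [[-0.001, 0.482, 0.876], [0.0, 0.876, -0.482], [-1.0, -0.0, -0.001]]
force: [-0.1, -0.2, 0.1]
opening: 0.687
t=4.8 tip=(0.4450,-0.1858,0.1325) phi=61.21 open=0.0598 F=[-0.1 -0.2  0.1]
spin 0.0019 ; then offset x=0.1115 y=-0.0011 z=-0.0016 |  w/o spin: y=-0.0011 z=-0.0015
```

```bash
python3 -m crank '[{"offset":[0.03,-0.0011,-0.0016],"spin":0.002},{"offset":[0.03,0,0],"spin":0},{"offset":[0.03,0,0],"spin":0},{"offset":[0.015,0,0],"spin":0},{"offset":[0.0065,0,0],"spin":0},{"offset":[0,0,0],"spin":0},{"offset":[0,0,0],"spin":0}]'
python3 - <<'E'
from h import *
plan(0.4430,-0.1860,0.021,61.1)
E
```

```text
time_s: 5.45
position: [0.4433, -0.187, 0.2044]
tcp_rot: [[0.002, 0.485, 0.874], [-0.002, 0.874, -0.485], [-1.0, -0.0, 0.003]]
force: [-0.1, -0.0, 0.4]
opening: 0.692
t=5.5 tip=(0.4433,-0.1870,0.0224) phi=60.97 open=0.0602 F=[-0.1 -0.   0.4]
spin -0.0023 ; then offset x=0.0014 y=0.0008 z=-0.0007 |  w/o spin: y=0.0008 z=-0.0007
```

Now close on the cap and lift.

```bash
python3 -m crank '[{"offset":[0.001,0.0007,-0.0006],"spin":0},{"offset":[0,0,0],"spin":0},{"offset":[0,0,0],"spin":0},{"offset":[0,0,0],"spin":0},{"offset":[0,0,0],"spin":0},{"offset":[0,0,0],"spin":0}]' 0.0
python3 -m crank '[{"offset":[-0.02,0,0],"spin":0},{"offset":[-0.03,0,0],"spin":0},{"offset":[-0.04,0,0],"spin":0},{"offset":[-0.04,0,0],"spin":0},{"offset":[-0.04,0,0],"spin":0},{"offset":[-0.04,0,0],"spin":0},{"offset":[0,0,0],"spin":0},{"offset":[0,0,0],"spin":0}]'
python3 - <<'E'
from h import *
plan(0.40,0.0,0.24,91.8)
E
```

```text
time_s: 6.05
position: [0.4427, -0.1852, 0.2023]
tcp_rot: [[0.0, 0.485, 0.875], [-0.0, 0.875, -0.485], [-1.0, -0.0, 0.0]]
force: [-0.3, 0.9, 1.6]
opening: 0.273
time_s: 6.85
position: [0.4423, -0.185, 0.4127]
tcp_rot: [[0.001, 0.485, 0.875], [-0.001, 0.875, -0.485], [-1.0, -0.0, 0.001]]
force: [-0.3, -0.1, -1.4]
opening: 0.275
t=6.8 tip=(0.4423,-0.1850,0.2307) phi=61.01 open=0.0239 F=[-0.3 -0.1 -1.4]
spin -0.5373 ; then offset x=-0.0093 y=0.1862 z=-0.0365 |  w/o spin: y=0.1413 z=-0.1266
```

```bash
python3 -m crank '[{"offset":[0,0,0],"spin":-0.134},{"offset":[0,0,0],"spin":-0.134},{"offset":[0,0,0],"spin":-0.134},{"offset":[0,0,0],"spin":-0.135},{"offset":[-0.02,0.03,0.02],"spin":0},{"offset":[-0.02,0.03,0.02],"spin":0},{"offset":[-0.02,0.03,0.02],"spin":0},{"offset":[0,0,0],"spin":0},{"offset":[0,0,0],"spin":0},{"offset":[0,0,0],"spin":0}]'
python3 look.py wrist c1 dock clip0 gauge_knob gauge_arm
```

```text
time_s: 7.85
position: [0.499, -0.0937, 0.47]
tcp_rot: [[-0.005, -0.031, 1.0], [0.001, 1.0, 0.031], [-1.0, 0.002, -0.005]]
force: [0.9, -0.6, -0.8]
opening: 0.277
tip [ 0.499  -0.094   0.2883] phi 91.71
dock 0.9 [300.  90. 240. 179.] [ 5.076e-01 -4.000e-04  2.511e-01  1.840e-01  9.505e-01] [0.499 0.007 0.01 ]
clip0 0.68 [288. 320.  30.  25.] [ 5.10200e-01 -2.79800e-01  3.81000e-02  3.77000e-02 -7.60542e+01] [ 0.509 -0.268  0.024]
clip0 0.64 [323.  40.  24.  35.] [ 5.36700e-01  5.81000e-02  3.27000e-02  2.52000e-02 -8.93048e+01] [0.534 0.049 0.07 ]
gauge_arm 0.58 [394.  54.  50. 108.] [6.065e-01 4.380e-02 1.192e-01 5.860e-02 8.562e+01] [0.593 0.026 0.099]
```

View pics/c1.png

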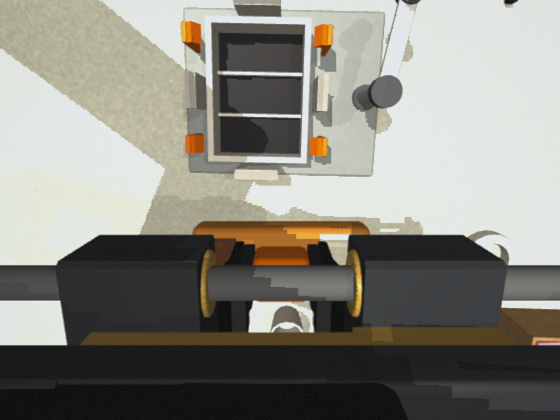

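The dock is fully visible at (285,90). The post is at (388,92), the arm points up the picture (dock +y), and the flask is held level. I fit the dock precisely from depth.

Run:
```python
from h import *
c=bot.capture("wrist")
m=np.zeros((420,560),bool); m[0:200,150:450]=True
P=world(c,m)
b=P[(P[:,2]>0.0055)&(P[:,2]<0.011)&(P[:,0]>.36)&(P[:,0]<.66)&(abs(P[:,1])<.13)]; w=P[(P[:,2]>0.0515)&(P[:,2]<0.0565)&(abs(P[:,0]-.485)<.075)]
print("base",rect(b),len(b),"wall",rect(w),len(w))
a=P[(P[:,2]>0.094)&(P[:,2]<0.103)]; print("arm",rect(a),len(a))
k=P[(P[:,2]>.11)]; print("knob",len(k),np.round(np.median(k,0),4) if len(k) else '')
fl=P[(abs(P[:,0]-.485)<.03)&(abs(P[:,1]-.004)<.015)]; print("bay floor z",np.median(fl[:,2]))
for c in bot.capture("top"),:
    P=world(c,np.ones((420,560),bool)); k=P[(P[:,2]>.132)&(P[:,2]<.145)&(abs(P[:,0]-.58)<.1)&(abs(P[:,1]-.05)<.12)]; print("topknob",rect(k),len(k))
```

```text
base [ 0.4949 -0.0012  0.2196  0.1796  0.4608] 20474 wall [ 4.75000e-01 -1.30000e-03  1.53600e-01  1.29800e-01 -8.96198e+01] 3142
arm [5.90800e-01 3.02000e-02 8.93000e-02 2.78000e-02 8.44282e+01] 1880
knob 0 
bay floor z 0.009982178044747492
topknob [ 0.5991  0.0836  0.0174  0.0166 -0.21  ] 29
```

Run:
```python
from h import *
c=bot.capture("wrist")
m=np.zeros((420,560),bool); m[0:200,150:450]=True
P=world(c,m)
d=np.array([.4699,-.0014])
q=P.copy(); q[:,:2]-=d
for lo,hi in ((.0515,.0565),(.069,.0755),(.02,.0235)):
    w=q[(q[:,2]>lo)&(q[:,2]<hi)&(abs(q[:,0])<.1)]
    s=w[abs(w[:,1]-.03)<.006]; print(lo,"x@y=.03",np.histogram(s[:,0],bins=np.arange(-.08,.0801,.004)))
    s=w[abs(w[:,0]-.025)<.006]; print(lo,"y@x=.025",np.histogram(s[:,1],bins=np.arange(-.09,.0901,.004))[0], )
```

```text
0.0515 x@y=.03 (array([ 0,  0,  0,  0,  0,  0,  7, 50, 27,  0,  0,  0,  0,  0,  0,  0,  0,
        0,  0,  0,  0,  0,  0,  0,  0,  0,  0,  0,  0,  0,  0, 34, 43,  0,
        0,  0,  0,  0,  0,  0]), array([-8.0000000e-02, -7.6000000e-02, -7.2000000e-02, -6.8000000e-02,
       -6.4000000e-02, -6.0000000e-02, -5.6000000e-02, -5.2000000e-02,
       -4.8000000e-02, -4.4000000e-02, -4.0000000e-02, -3.6000000e-02,
       -3.2000000e-02, -2.8000000e-02, -2.4000000e-02, -2.0000000e-02,
       -1.6000000e-02, -1.2000000e-02, -8.0000000e-03, -4.0000000e-03,
        6.9388939e-17,  4.0000000e-03,  8.0000000e-03,  1.2000000e-02,
        1.6000000e-02,  2.0000000e-02,  2.4000000e-02,  2.8000000e-02,
        3.2000000e-02,  3.6000000e-02,  4.0000000e-02,  4.4000000e-02,
        4.8000000e-02,  5.2000000e-02,  5.6000000e-02,  6.0000000e-02,
        6.4000000e-02,  6.8000000e-02,  7.2000000e-02,  7.6000000e-02,
        8.0000000e-02]))
0.0515 y@x=.025 [ 0  0  2  4  7 41 24  0  0  0  0  0  0  0  0  0  0  0  0  0  0  0  0  0
  0  0  0  0  0  0  0  0  0  0  0  0  0  0 27 56  4  2  0  0  0]
0.069 x@y=.0
[... 1363 characters left out ...]
00000e-02, -3.6000000e-02,
       -3.2000000e-02, -2.8000000e-02, -2.4000000e-02, -2.0000000e-02,
       -1.6000000e-02, -1.2000000e-02, -8.0000000e-03, -4.0000000e-03,
        6.9388939e-17,  4.0000000e-03,  8.0000000e-03,  1.2000000e-02,
        1.6000000e-02,  2.0000000e-02,  2.4000000e-02,  2.8000000e-02,
        3.2000000e-02,  3.6000000e-02,  4.0000000e-02,  4.4000000e-02,
        4.8000000e-02,  5.2000000e-02,  5.6000000e-02,  6.0000000e-02,
        6.4000000e-02,  6.8000000e-02,  7.2000000e-02,  7.6000000e-02,
        8.0000000e-02]))
0.02 y@x=.025 [ 0  0  0  0  0  0  6  0  0  0  0  0  0  0  0  0 17 11  0  0  0  0  0  0
  0  0  0 10 21  0  0  0  0  0  0  0  0  0  8  0  0  0  0  0  0]
```

Run:
```python
from h import *
plan(.4691,.043,0.12,90.46)
```

```text
t=8.2 tip=(0.4996,-0.0938,0.2901) phi=91.73 open=0.0237 F=[-0.5 -0.2 -1.4]
spin 0.0222 ; then offset x=0.1701 y=0.1370 z=-0.0294 |  w/o spin: y=0.1376 z=-0.0263
```

```bash
python3 -m crank '[{"offset":[0,0,0],"spin":0.022},{"offset":[0,0.034,-0.0073],"spin":0},{"offset":[0,0.034,-0.0073],"spin":0},{"offset":[0,0.034,-0.0073],"spin":0},{"offset":[0,0.035,-0.0075],"spin":0},{"offset":[0.04,0,0],"spin":0},{"offset":[0.04,0,0],"spin":0},{"offset":[0.04,0,0],"spin":0},{"offset":[0.04,0,0],"spin":0},{"offset":[0,0,0],"spin":0},{"offset":[0,0,0],"spin":0},{"offset":[0,0,0],"spin":0}]'
python3 - <<'E'
from h import *
plan(.4691,.043,0.032,90.46)
E
```

```text
time_s: 9.45
position: [0.4702, 0.0432, 0.3141]
tcp_rot: [[0.004, -0.009, 1.0], [-0.001, 1.0, 0.009], [-1.0, -0.001, 0.004]]
force: [0.5, -0.7, -0.2]
opening: 0.273
t=9.4 tip=(0.4702,0.0432,0.1321) phi=90.50 open=0.0238 F=[ 0.5 -0.7 -0.2]
spin 0.0007 ; then offset x=0.1001 y=-0.0002 z=-0.0011 |  w/o spin: y=-0.0001 z=-0.0015
```

```bash
python3 -m crank '[{"offset":[0.03,-0.0001,-0.001],"spin":0},{"offset":[0.02,0,0],"spin":0},{"offset":[0.02,0,0],"spin":0},{"offset":[0.01,0,0],"spin":0},{"offset":[0.01,0,0],"spin":0},{"offset":[0.007,0,0],"spin":0},{"offset":[0,0,0],"spin":0},{"offset":[0,0,0],"spin":0}]'
python3 - <<'E'
from h import *
plan(.4691,.043,0.032,90.46)
E
```

```text
time_s: 10.25
position: [0.4684, 0.0432, 0.2156]
tcp_rot: [[0.001, -0.009, 1.0], [-0.0, 1.0, 0.009], [-1.0, -0.0, 0.001]]
force: [1.2, -0.4, -1.4]
opening: 0.271
t=10.2 tip=(0.4684,0.0432,0.0336) phi=90.52 open=0.0236 F=[ 1.2 -0.4 -1.4]
spin 0.0010 ; then offset x=0.0016 y=-0.0002 z=0.0007 |  w/o spin: y=-0.0002 z=0.0007
```

```bash
python3 -m crank '[{"offset":[0.0025,0,0],"spin":0},{"offset":[0,0,0],"spin":0},{"offset":[0,0,0],"spin":0}]'
python3 -m crank '[{"offset":[0,0,0],"spin":0},{"offset":[0,0,0],"spin":0},{"offset":[0,0,0],"spin":0},{"offset":[0,0,0],"spin":0},{"offset":[-0.02,0,0],"spin":0},{"offset":[-0.04,0,0],"spin":0},{"offset":[-0.05,0,0],"spin":0},{"offset":[-0.05,0,0],"spin":0},{"offset":[-0.05,0,0],"spin":0},{"offset":[0,0,0],"spin":0},{"offset":[0,0,0],"spin":0}]' 0.042
python3 - <<'E'
from h import *
plan(.41,-.28,0.25,90.46)
E
```

```text
time_s: 10.55
position: [0.4685, 0.0431, 0.2136]
tcp_rot: [[0.002, -0.009, 1.0], [-0.0, 1.0, 0.009], [-1.0, -0.0, 0.002]]
force: [0.1, -0.1, 5.3]
opening: 0.272
time_s: 11.65
position: [0.468, 0.0433, 0.4239]
tcp_rot: [[0.003, -0.009, 1.0], [-0.0, 1.0, 0.009], [-1.0, -0.0, 0.003]]
force: [-0.3, 0.3, -0.5]
opening: 0.485
t=11.7 tip=(0.4680,0.0433,0.2419) phi=90.52 open=0.0422 F=[-0.3  0.3 -0.5]
spin 0.0010 ; then offset x=-0.0081 y=-0.3228 z=-0.0606 |  w/o spin: y=-0.3228 z=-0.0609
```

```bash
python3 -m crank '[{"offset":[0,-0.045,0],"spin":0},{"offset":[0,-0.045,0],"spin":0},{"offset":[0,-0.045,0],"spin":0},{"offset":[0,-0.045,0],"spin":0},{"offset":[0,-0.045,0],"spin":0},{"offset":[0,-0.045,0],"spin":0},{"offset":[0,-0.045,0],"spin":0},{"offset":[0,-0.045,0],"spin":0},{"offset":[0,-0.045,0],"spin":0},{"offset":[0,-0.045,0],"spin":0},{"offset":[0,-0.01,0],"spin":0},{"offset":[0,0,0],"spin":0}]' 0.06
python3 -m crank '[{"offset":[0,0,0],"spin":0},{"offset":[0,0,0],"spin":0}]'
python3 look.py wrist d1 ; python3 flask.py wrist flask2_mid flask3_mid; python3 look.py top d2
```

```text
time_s: 12.85
position: [0.4716, -0.4182, 0.4196]
tcp_rot: [[-0.003, -0.006, 1.0], [0.004, 1.0, 0.006], [-1.0, 0.004, -0.003]]
force: [-0.6, 1.5, 0.0]
opening: 0.693
time_s: 13.05
position: [0.4724, -0.4148, 0.4219]
tcp_rot: [[-0.002, -0.011, 1.0], [0.003, 1.0, 0.011], [-1.0, 0.003, -0.002]]
force: [0.2, 0.8, -0.5]
opening: 0.69
tip [ 0.4725 -0.4149  0.2403] phi 90.62
flask2_mid 0.94 block [ 0.5581 -0.3686  0.0836  0.0358  6.3659] cap [ 0.5582 -0.3687  0.0245  0.02    6.1451] capz 0.0395
flask3_mid 0.83 block [ 0.4099 -0.3644  0.0843  0.0361 25.6908] cap [ 4.10100e-01 -3.64500e-01  2.43000e-02  1.96000e-02  2.62658e+01] capz 0.0396
tip [ 0.4725 -0.4158  0.2411] phi 90.59
```

View pics/d1.png

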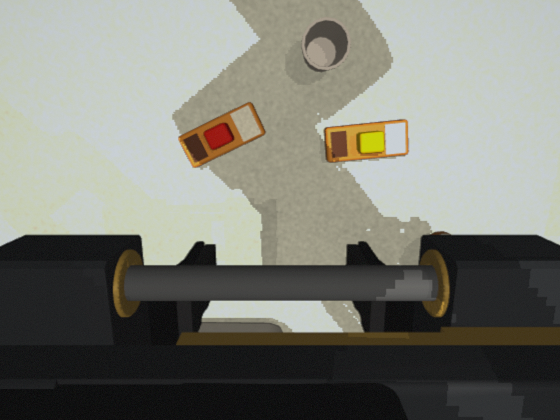

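View pics/d2.png

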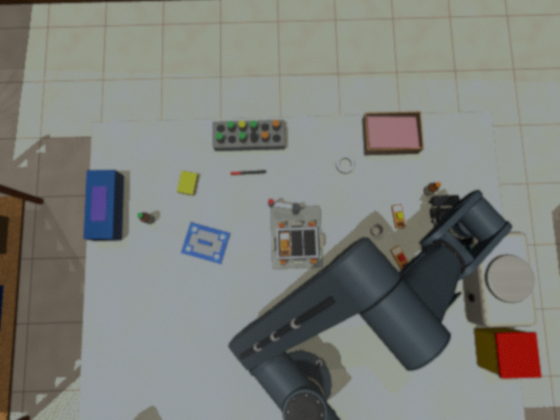

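The wrist view shows red at (221,135) and yellow at (367,141), both clear. The top view shows orange lying in the left bay. Red goes next.

Run:
```python
from h import *
plan(.4100,-.3645,0.10,115.85)
```

```text
t=13.3 tip=(0.4725,-0.4158,0.2411) phi=90.59 open=0.0601 F=[ 0.2  0.3 -0.2]
spin -0.4410 ; then offset x=0.1411 y=0.0734 z=-0.0339 |  w/o spin: y=0.0519 z=-0.0620
```

```bash
python3 -m crank '[{"offset":[0,0,0],"spin":-0.147},{"offset":[0,0,0],"spin":-0.147},{"offset":[0,0,0],"spin":-0.147},{"offset":[0.03,0.0245,-0.0113],"spin":0},{"offset":[0.03,0.0245,-0.0113],"spin":0},{"offset":[0.03,0.0244,-0.0113],"spin":0},{"offset":[0.03,0,0],"spin":0},{"offset":[0,0,0],"spin":0},{"offset":[0,0,0],"spin":0},{"offset":[0,0,0],"spin":0}]'
python3 - <<'E'
from h import *
plan(.4100,-.3645,0.0205,115.85)
E
```

```text
time_s: 14.3
position: [0.4108, -0.3664, 0.3045]
tcp_rot: [[0.003, -0.435, 0.9], [-0.003, 0.9, 0.435], [-1.0, -0.004, 0.001]]
force: [0.5, 0.5, -0.5]
opening: 0.69
t=14.3 tip=(0.4108,-0.3664,0.1225) phi=115.80 open=0.0601 F=[ 0.5  0.5 -0.5]
spin -0.0009 ; then offset x=0.1020 y=0.0021 z=0.0001 |  w/o spin: y=0.0025 z=0.0000
```

```bash
python3 -m crank '[{"offset":[0.03,0.0018,0],"spin":0},{"offset":[0.03,0,0],"spin":0},{"offset":[0.025,0,0],"spin":0},{"offset":[0.012,0,0],"spin":0},{"offset":[0.004,0,0],"spin":0},{"offset":[0,0,0],"spin":0},{"offset":[0,0,0],"spin":0}]'
python3 - <<'E'
from h import *
plan(.4100,-.3645,0.0205,115.85)
E
```

```text
time_s: 15.0
position: [0.4095, -0.3643, 0.203]
tcp_rot: [[0.002, -0.435, 0.9], [-0.002, 0.9, 0.435], [-1.0, -0.003, 0.001]]
force: [-0.4, 0.0, 0.5]
opening: 0.689
t=15.0 tip=(0.4095,-0.3643,0.0210) phi=115.79 open=0.0599 F=[-0.4  0.   0.5]
spin -0.0010 ; then offset x=0.0005 y=-0.0004 z=0.0003 |  w/o spin: y=-0.0004 z=0.0003
```

```bash
python3 -m crank '[{"offset":[0,0,0],"spin":0},{"offset":[0,0,0],"spin":0},{"offset":[0,0,0],"spin":0},{"offset":[0,0,0],"spin":0},{"offset":[0,0,0],"spin":0},{"offset":[0,0,0],"spin":0}]' 0.0
python3 -m crank '[{"offset":[-0.02,0,0],"spin":0},{"offset":[-0.03,0,0],"spin":0},{"offset":[-0.04,0,0],"spin":0},{"offset":[-0.04,0,0],"spin":0},{"offset":[-0.03,0,0],"spin":0.11},{"offset":[0,0,0],"spin":0.11},{"offset":[0,0,0],"spin":0.11},{"offset":[0,0,0],"spin":0.112},{"offset":[0,0,0],"spin":0},{"offset":[0,0,0],"spin":0}]'
python3 - <<'E'
from h import *
plan(.4695,-.001,0.12,90.46)
E
```

```text
time_s: 15.6
position: [0.4091, -0.3638, 0.2018]
tcp_rot: [[0.0, -0.435, 0.9], [-0.0, 0.9, 0.435], [-1.0, -0.0, 0.0]]
force: [0.7, 1.0, 1.0]
opening: 0.272
time_s: 16.6
position: [0.4089, -0.3636, 0.3614]
tcp_rot: [[-0.001, -0.01, 1.0], [0.001, 1.0, 0.01], [-1.0, 0.001, -0.001]]
force: [0.2, -0.0, -0.7]
opening: 0.275
t=16.6 tip=(0.4089,-0.3636,0.1794) phi=90.59 open=0.0239 F=[ 0.2 -0.  -0.7]
spin 0.0023 ; then offset x=0.0594 y=0.3621 z=0.0635 |  w/o spin: y=0.3619 z=0.0644
```

```bash
python3 -m crank '[{"offset":[0,0.0362,0.0063],"spin":0.002},{"offset":[0,0.0362,0.0063],"spin":0},{"offset":[0,0.0362,0.0063],"spin":0},{"offset":[0,0.0362,0.0063],"spin":0},{"offset":[0,0.0362,0.0063],"spin":0},{"offset":[0,0.0362,0.0063],"spin":0},{"offset":[0,0.0362,0.0063],"spin":0},{"offset":[0,0.0362,0.0063],"spin":0},{"offset":[0,0.0362,0.0064],"spin":0},{"offset":[0,0.0363,0.0064],"spin":0},{"offset":[0.03,0,0],"spin":0},{"offset":[0.03,0,0],"spin":0}]'
python3 -m crank '[{"offset":[0,0,0],"spin":0},{"offset":[0,0,0],"spin":0},{"offset":[0,0,0],"spin":0}]'
python3 - <<'E'
from h import *
plan(.4695,-.001,0.032,90.46)
E
```

```text
time_s: 17.8
position: [0.4706, 0.0001, 0.3019]
tcp_rot: [[0.004, -0.011, 1.0], [-0.001, 1.0, 0.011], [-1.0, -0.001, 0.004]]
force: [-0.2, -0.3, -1.7]
opening: 0.274
time_s: 18.1
position: [0.4706, -0.0017, 0.3028]
tcp_rot: [[0.002, -0.006, 1.0], [-0.0, 1.0, 0.006], [-1.0, -0.0, 0.002]]
force: [-0.1, 0.7, -0.1]
opening: 0.272
t=18.1 tip=(0.4706,-0.0017,0.1208) phi=90.34 open=0.0237 F=[-0.1  0.7 -0.1]
spin -0.0021 ; then offset x=0.0888 y=0.0007 z=-0.0011 |  w/o spin: y=0.0008 z=-0.0013
```

```bash
python3 -m crank '[{"offset":[0.03,0.0007,-0.0011],"spin":-0.001},{"offset":[0.02,0,0],"spin":0},{"offset":[0.015,0,0],"spin":0},{"offset":[0.01,0,0],"spin":0},{"offset":[0.007,0,0],"spin":0},{"offset":[0.004,0,0],"spin":0},{"offset":[0.002,0,0],"spin":0},{"offset":[0,0,0],"spin":0},{"offset":[0,0,0],"spin":0}]'
python3 - <<'E'
from h import *
plan(.4695,-.001,0.032,90.46)
E
```

```text
time_s: 19.0
position: [0.469, -0.0006, 0.2141]
tcp_rot: [[0.001, -0.007, 1.0], [-0.0, 1.0, 0.007], [-1.0, -0.0, 0.001]]
force: [-0.4, -0.7, -0.6]
opening: 0.27
t=19.0 tip=(0.4690,-0.0006,0.0321) phi=90.41 open=0.0235 F=[-0.4 -0.7 -0.6]
spin -0.0010 ; then offset x=0.0001 y=-0.0004 z=0.0005 |  w/o spin: y=-0.0004 z=0.0005
```

```bash
python3 -m crank '[{"offset":[0.0015,0,0],"spin":0},{"offset":[0,0,0],"spin":0}]'
python3 -m crank '[{"offset":[0,0,0],"spin":0},{"offset":[0,0,0],"spin":0},{"offset":[0,0,0],"spin":0},{"offset":[0,0,0],"spin":0},{"offset":[-0.02,0,0],"spin":0},{"offset":[-0.04,0,0],"spin":0},{"offset":[-0.05,0,0],"spin":0},{"offset":[-0.04,0,0],"spin":0},{"offset":[0,0,0],"spin":0}]' 0.042
python3 -m crank '[{"offset":[-0.01,-0.045,0.003],"spin":0},{"offset":[-0.01,-0.045,0.003],"spin":0},{"offset":[-0.01,-0.045,0.003],"spin":0},{"offset":[-0.01,-0.045,0.003],"spin":0},{"offset":[-0.01,-0.045,0.003],"spin":0},{"offset":[-0.01,-0.045,0.003],"spin":0},{"offset":[-0.01,-0.045,0.003],"spin":0},{"offset":[0,-0.045,0.003],"spin":0},{"offset":[0,-0.045,0.003],"spin":0},{"offset":[0,-0.045,0.003],"spin":0},{"offset":[0,0,0],"spin":0},{"offset":[0,0,0],"spin":0}]' 0.06
python3 flask.py wrist flask2_mid
python3 look.py top e1
python3 - <<'E'
from h import *
plan(.5581,-.3686,0.12,96.3)
E
```

```text
time_s: 19.2
position: [0.4689, -0.0006, 0.2124]
tcp_rot: [[0.0, -0.007, 1.0], [-0.0, 1.0, 0.007], [-1.0, -0.0, 0.0]]
force: [-0.5, 0.2, -0.7]
opening: 0.274
time_s: 20.1
position: [0.4704, -0.0008, 0.3672]
tcp_rot: [[0.012, -0.007, 1.0], [-0.003, 1.0, 0.007], [-1.0, -0.003, 0.012]]
force: [0.4, -0.3, -0.5]
opening: 0.485
time_s: 21.3
position: [0.5014, -0.4511, 0.43]
tcp_rot: [[-0.002, -0.005, 1.0], [0.003, 1.0, 0.005], [-1.0, 0.003, -0.002]]
force: [0.1, -0.0, 1.0]
opening: 0.691
flask2_mid 0.89 block [ 0.5819 -0.4061  0.0838  0.0362  6.6746] cap [ 0.5821 -0.406   0.0239  0.0199  6.4918] capz 0.0396
tip [ 0.5021 -0.4489  0.2494] phi 90.47
t=21.4 tip=(0.5021,-0.4489,0.2494) phi=90.47 open=0.0600 F=[ 0.1 -0.3  0.6]
spin -0.1018 ; then offset x=0.1294 y=0.0736 z=0.0645 |  w/o spin: y=0.0795 z=0.0569
```

View pics/e1.png

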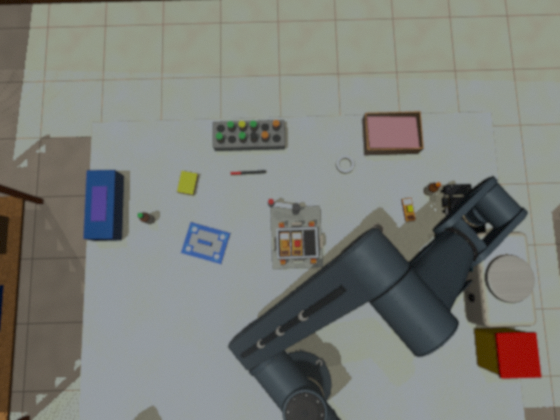

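Red is in the middle bay. Yellow has been knocked aside to (0.582,-0.406), still 27 mm clear of the bottle for the gripper body.

```bash
python3 - <<'E'
from h import *
plan(.582,-.406,0.12,96.6)
E
python3 -m crank '[{"offset":[0,0,0],"spin":-0.107},{"offset":[0.04,0.017,0.0375],"spin":0},{"offset":[0.04,0.017,0.0375],"spin":0},{"offset":[0.04,0,0],"spin":0},{"offset":[0,0,0],"spin":0},{"offset":[0,0,0],"spin":0},{"offset":[0,0,0],"spin":0}]'
python3 - <<'E'
from h import *
plan(.582,-.406,0.0205,96.6)
E
```

```text
t=21.4 tip=(0.5021,-0.4489,0.2494) phi=90.47 open=0.0600 F=[ 0.1 -0.3  0.6]
spin -0.1070 ; then offset x=0.1294 y=0.0334 z=0.0843 |  w/o spin: y=0.0419 z=0.0804
time_s: 22.15
position: [0.5639, -0.414, 0.3254]
tcp_rot: [[0.003, -0.114, 0.994], [-0.003, 0.994, 0.114], [-1.0, -0.004, 0.003]]
force: [-0.5, 0.5, 0.4]
opening: 0.691
t=22.1 tip=(0.5639,-0.4140,0.1434) phi=96.53 open=0.0601 F=[-0.5  0.5  0.4]
spin -0.0013 ; then offset x=0.1229 y=0.0059 z=0.0189 |  w/o spin: y=0.0064 z=0.0186
```

```bash
python3 -m crank '[{"offset":[0,0.0055,0.0188],"spin":0},{"offset":[0.03,0,0],"spin":0},{"offset":[0.03,0,0],"spin":0},{"offset":[0,0,0],"spin":0},{"offset":[0,0,0],"spin":0}]'
python3 - <<'E'
from h import *
plan(.582,-.406,0.0205,96.6)
E
```

```text
time_s: 22.65
position: [0.5817, -0.4068, 0.2646]
tcp_rot: [[0.002, -0.113, 0.994], [-0.002, 0.994, 0.113], [-1.0, -0.002, 0.002]]
force: [-0.3, -0.2, 0.2]
opening: 0.687
t=22.6 tip=(0.5817,-0.4068,0.0826) phi=96.49 open=0.0598 F=[-0.3 -0.2  0.2]
spin -0.0020 ; then offset x=0.0621 y=0.0008 z=0.0004 |  w/o spin: y=0.0009 z=0.0003
```

```bash
python3 -m crank '[{"offset":[0.03,0.0007,0.0003],"spin":-0.001},{"offset":[0.02,0,0],"spin":0},{"offset":[0.0105,0,0],"spin":0},{"offset":[0,0,0],"spin":0},{"offset":[0,0,0],"spin":0}]'
python3 - <<'E'
from h import *
plan(.582,-.406,0.0205,96.6)
E
python3 -m crank '[{"offset":[0,0,0],"spin":0},{"offset":[0,0,0],"spin":0},{"offset":[0,0,0],"spin":0},{"offset":[0,0,0],"spin":0},{"offset":[0,0,0],"spin":0},{"offset":[0,0,0],"spin":0}]' 0.0
python3 -m crank '[{"offset":[-0.02,0,0],"spin":0},{"offset":[-0.03,0,0],"spin":0},{"offset":[-0.04,0,0],"spin":0},{"offset":[-0.04,0,0],"spin":0},{"offset":[-0.03,0,0],"spin":0.108},{"offset":[0,0,0],"spin":0},{"offset":[0,0,0],"spin":0}]'
python3 - <<'E'
from h import *
plan(.4699,-.045,0.12,90.46)
E
```

```text
time_s: 23.15
position: [0.5824, -0.4059, 0.204]
tcp_rot: [[0.002, -0.115, 0.993], [-0.002, 0.993, 0.115], [-1.0, -0.002, 0.002]]
force: [0.2, -0.1, 1.2]
opening: 0.691
t=23.1 tip=(0.5824,-0.4059,0.0220) phi=96.58 open=0.0601 F=[ 0.2 -0.1  1.2]
spin -0.0004 ; then offset x=0.0015 y=-0.0000 z=-0.0004 |  w/o spin: y=-0.0000 z=-0.0004
time_s: 23.75
position: [0.5819, -0.4052, 0.2021]
tcp_rot: [[0.0, -0.115, 0.993], [0.0, 0.993, 0.115], [-1.0, 0.0, 0.0]]
force: [0.9, -0.1, -0.1]
opening: 0.27
time_s: 24.45
position: [0.5816, -0.405, 0.3621]
tcp_rot: [[0.0, -0.008, 1.0], [-0.0, 1.0, 0.008], [-1.0, -0.0, 0.0]]
force: [0.2, -0.2, -1.0]
opening: 0.272
t=24.4 tip=(0.5816,-0.4050,0.1801) phi=90.49 open=0.0236 F=[ 0.2 -0.2 -1. ]
spin 0.0004 ; then offset x=0.0601 y=0.3609 z=-0.1089 |  w/o spin: y=0.3609 z=-0.1087
```

```bash
python3 -m crank '[{"offset":[0,0.0401,-0.0121],"spin":0},{"offset":[0,0.0401,-0.0121],"spin":0},{"offset":[0,0.0401,-0.0121],"spin":0},{"offset":[0,0.0401,-0.0121],"spin":0},{"offset":[0,0.0401,-0.0121],"spin":0},{"offset":[0,0.0401,-0.0121],"spin":0},{"offset":[0,0.0401,-0.0121],"spin":0},{"offset":[0,0.0401,-0.0121],"spin":0},{"offset":[0,0.0401,-0.0121],"spin":0},{"offset":[0.03,0,0],"spin":0},{"offset":[0.02,0,0],"spin":0},{"offset":[0,0,0],"spin":0}]'
python3 -m crank '[{"offset":[0,0,0],"spin":0},{"offset":[0,0,0],"spin":0},{"offset":[0,0,0],"spin":0}]'
python3 - <<'E'
from h import *
plan(.4699,-.045,0.032,90.46)
E
```

```text
time_s: 25.65
position: [0.4685, -0.044, 0.3085]
tcp_rot: [[-0.01, -0.009, 1.0], [0.003, 1.0, 0.009], [-1.0, 0.003, -0.01]]
force: [0.4, 0.7, -1.1]
opening: 0.273
time_s: 25.95
position: [0.4707, -0.0455, 0.3126]
tcp_rot: [[0.001, -0.007, 1.0], [-0.0, 1.0, 0.007], [-1.0, -0.0, 0.001]]
force: [0.1, 1.0, -0.8]
opening: 0.278
t=25.9 tip=(0.4707,-0.0455,0.1306) phi=90.38 open=0.0241 F=[ 0.1  1.  -0.8]
spin -0.0014 ; then offset x=0.0986 y=0.0005 z=-0.0008 |  w/o spin: y=0.0005 z=-0.0009
```

```bash
python3 -m crank '[{"offset":[0.03,0.0005,-0.0008],"spin":-0.001},{"offset":[0.03,0,0],"spin":0},{"offset":[0.015,0,0],"spin":0},{"offset":[0.01,0,0],"spin":0},{"offset":[0.007,0,0],"spin":0},{"offset":[0.004,0,0],"spin":0},{"offset":[0.002,0,0],"spin":0},{"offset":[0,0,0],"spin":0},{"offset":[0,0,0],"spin":0}]'
python3 - <<'E'
from h import *
plan(.4699,-.045,0.032,90.46)
E
```

```text
time_s: 26.85
position: [0.4698, -0.0446, 0.2145]
tcp_rot: [[0.001, -0.008, 1.0], [-0.0, 1.0, 0.008], [-1.0, -0.0, 0.001]]
force: [0.4, -0.2, -1.8]
opening: 0.275
t=26.9 tip=(0.4698,-0.0446,0.0325) phi=90.46 open=0.0239 F=[ 0.4 -0.2 -1.8]
spin -0.0000 ; then offset x=0.0005 y=-0.0004 z=0.0001 |  w/o spin: y=-0.0004 z=0.0001
```

Release, rise, then move back to view the dock from the -y side.

```bash
python3 -m crank '[{"offset":[0.0015,0,0],"spin":0},{"offset":[0,0,0],"spin":0}]'
python3 -m crank '[{"offset":[0,0,0],"spin":0},{"offset":[0,0,0],"spin":0},{"offset":[0,0,0],"spin":0},{"offset":[0,0,0],"spin":0},{"offset":[-0.02,0,0],"spin":0},{"offset":[-0.04,0,0],"spin":0},{"offset":[-0.05,0,0],"spin":0},{"offset":[-0.05,0,0],"spin":0},{"offset":[-0.04,-0.02,0],"spin":0},{"offset":[-0.04,-0.03,0],"spin":0},{"offset":[0,0,0],"spin":0},{"offset":[0,0,0],"spin":0}]' 0.042
python3 look.py wrist f1; python3 flask.py wrist flask0_mid flask2_mid flask3_mid
python3 - <<'E'
from h import *
c=bot.capture("wrist")
m=np.zeros((420,560),bool); m[0:235,:]=True
P=world(c,m); P[:,:2]-=[.4695,-.001]
for y in(-.044,0,.044):
    q=P[(abs(P[:,1]-y)<.016)&(abs(P[:,0])<.044)]
    b=q[(q[:,2]>.02)&(q[:,2]<.034)];k=q[q[:,2]>.04]
    print(y,np.round(np.median(b[:,2]),4),rect(b),np.round(np.median(k[:,2]),4),rect(k))
E
```

```text
time_s: 27.05
position: [0.4697, -0.0446, 0.2127]
tcp_rot: [[0.0, -0.008, 1.0], [-0.0, 1.0, 0.008], [-1.0, -0.0, 0.0]]
force: [0.6, -0.4, -0.8]
opening: 0.276
time_s: 28.25
position: [0.4697, -0.0949, 0.4533]
tcp_rot: [[0.002, -0.007, 1.0], [-0.001, 1.0, 0.007], [-1.0, -0.001, 0.002]]
force: [-0.6, 0.6, -0.2]
opening: 0.484
tip [ 0.4693 -0.0943  0.2699] phi 90.42
flask0_mid 0.63 block [4.688e-01 2.320e-02 7.500e-02 4.000e-04 5.556e-01] cap [0.4687 0.0409 0.0236 0.0199 0.3201] capz 0.0496
flask0_mid 0.63 block  cap [5.90100e-01 2.67000e-02 8.28000e-02 2.85000e-02 8.53801e+01] capz 0.0985
flask2_mid 0.74 block  cap [ 0.4689 -0.0451  0.0235  0.0189  0.4317] capz 0.0495
flask3_mid 0.91 block  cap [ 0.4686 -0.0023  0.0228  0.0192  0.396 ] capz 0.0496
-0.044 0.028 [-0.0003 -0.0439  0.0841  0.0319 -0.1749] 0.0496 [-2.000e-04 -4.430e-02  2.340e-02  1.890e-02  2.949e-01]
0 0.028 [-0.001  -0.      0.084   0.0319  0.306 ] 0.0496 [-0.0011 -0.0009  0.0238  0.0199  0.2707]
0.044 0.0281 [-0.0011  0.0438  0.0839  0.0316  0.2069] 0.0498 [-0.001   0.0417  0.0239  0.0194 -0.1807]
```

View pics/f1.png

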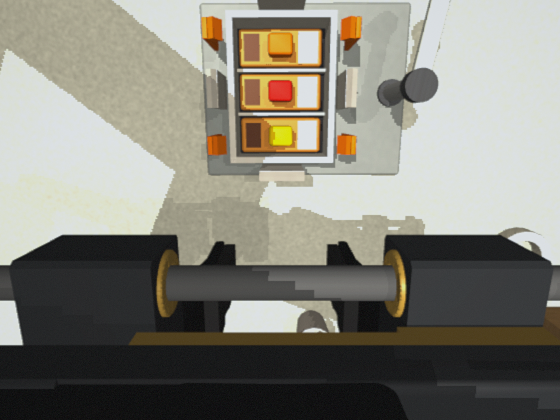

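All three flasks lie flat in their bays, with block tops at 28 mm and caps at (280,43), (281,91) and (282,135). Next I re-fit the dock and move to view the cover.

```bash
python3 - <<'E'
from h import *
c=bot.capture("wrist")
m=np.zeros((420,560),bool); m[0:200,150:450]=True
P=world(c,m)
b=P[(P[:,2]>0.0055)&(P[:,2]<0.011)&(P[:,0]>.36)&(P[:,0]<.66)&(abs(P[:,1])<.13)]
print(rect(b))
E
python3 -m crank '[{"offset":[0,0.045,0],"spin":0},{"offset":[0,0.045,0],"spin":0},{"offset":[0,0.045,0],"spin":0},{"offset":[0,0.045,0],"spin":0},{"offset":[0,0.045,0],"spin":0},{"offset":[0,0.045,0],"spin":0},{"offset":[0,0.04,0],"spin":0},{"offset":[0,0,0],"spin":0},{"offset":[0,0,0],"spin":0},{"offset":[0,0,0],"spin":0}]' 0.05
cat > cover.py <<'E'
from look import *
def cover(c,near,zt,rows=240):
    m=np.zeros((420,560),bool); m[0:rows,:]=True
    P=world(c,m); P=P[np.hypot(P[:,0]-near[0],P[:,1]-near[1])<.13]
    pl=P[abs(P[:,2]-zt-.005)<.0025]; h=P[abs(P[:,2]-zt-.029)<.004]
    print("plate",rect(pl),len(pl),"handle",rect(h),len(h),np.round(np.median(h[:,2]),4))
E
python3 look.py wrist g1
python3 - <<'E'
from cover import *
c=bot.capture("wrist")
P=world(c,np.ones((420,560),bool)); P=P[np.hypot(P[:,0]-.48,P[:,1]-.325)<.1]; print(np.histogram(P[:,2],bins=np.arange(-.002,.05,.003)))
cover(c,(.48,.325),0)
E
```

```text
[ 0.4949 -0.001   0.2196  0.1791  0.4838]
time_s: 29.6
position: [0.4675, 0.2148, 0.4521]
tcp_rot: [[-0.001, -0.008, 1.0], [-0.001, 1.0, 0.008], [-1.0, -0.001, -0.001]]
force: [-0.0, 0.6, -0.3]
opening: 0.576
tip [0.4676 0.2144 0.2702] phi 90.38
(array([ 8917,  5202, 10579,    90,     1,     2,     2,     2,     2,
         148,   546,     3,     0,     0,     0,     0,     0]), array([-0.002,  0.001,  0.004,  0.007,  0.01 ,  0.013,  0.016,  0.019,
        0.022,  0.025,  0.028,  0.031,  0.034,  0.037,  0.04 ,  0.043,
        0.046,  0.049]))
plate [ 0.4822  0.3178  0.2532  0.1778 16.6729] 14431 handle [4.83200e-01 3.22800e-01 4.99000e-02 1.40000e-02 7.29332e+01] 697 0.0288
```

View pics/g1.png

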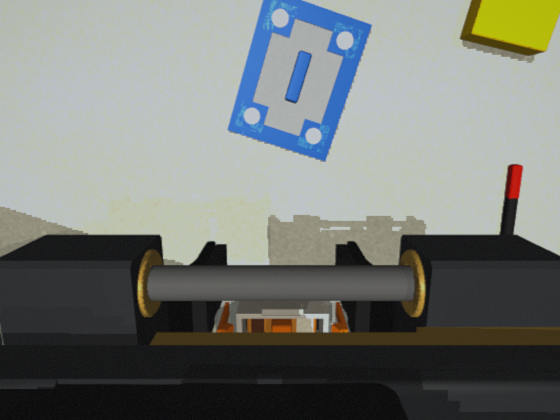

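The cover is fully in view with its handle at (298,76). The fit puts the handle at (0.4832, 0.3228), axis 72.9°.

Run:
```python
from h import *
plan(.4832,.3228,0.12,72.93)
```

```text
t=29.7 tip=(0.4677,0.2143,0.2704) phi=90.35 open=0.0499 F=[ 0.  -0.4  0.3]
spin 0.3041 ; then offset x=0.1504 y=0.1083 z=-0.0170 |  w/o spin: y=0.1085 z=0.0163
```

```bash
python3 -m crank '[{"offset":[0,0,0],"spin":0.101},{"offset":[0,0,0],"spin":0.101},{"offset":[0,0,0],"spin":0.102},{"offset":[0.02,0.036,-0.0057],"spin":0},{"offset":[0.02,0.036,-0.0057],"spin":0},{"offset":[0.02,0.0363,-0.0056],"spin":0},{"offset":[0.045,0,0],"spin":0},{"offset":[0.045,0,0],"spin":0},{"offset":[0.03,0,0],"spin":0},{"offset":[0,0,0],"spin":0},{"offset":[0,0,0],"spin":0}]'
python3 - <<'E'
from h import *
plan(.4832,.3228,0.0078,72.93)
E
```

```text
time_s: 30.8
position: [0.4837, 0.3231, 0.2728]
tcp_rot: [[-0.0, 0.293, 0.956], [-0.0, 0.956, -0.293], [-1.0, -0.0, -0.0]]
force: [0.8, 0.8, 0.1]
opening: 0.575
t=30.8 tip=(0.4837,0.3231,0.0908) phi=72.94 open=0.0500 F=[0.8 0.8 0.1]
spin 0.0002 ; then offset x=0.0830 y=-0.0005 z=-0.0003 |  w/o spin: y=-0.0004 z=-0.0003
```

```bash
python3 -m crank '[{"offset":[0.03,-0.0004,-0.0003],"spin":0},{"offset":[0.03,0,0],"spin":0},{"offset":[0.014,0,0],"spin":0},{"offset":[0.007,0,0],"spin":0},{"offset":[0,0,0],"spin":0},{"offset":[0,0,0],"spin":0}]'
python3 - <<'E'
from h import *
plan(.4832,.3228,0.0078,72.93)
E
```

```text
time_s: 31.4
position: [0.4832, 0.3239, 0.1929]
tcp_rot: [[0.002, 0.292, 0.956], [0.001, 0.956, -0.292], [-1.0, 0.002, 0.002]]
force: [-0.1, -0.3, 0.0]
opening: 0.576
t=31.4 tip=(0.4832,0.3239,0.0109) phi=73.04 open=0.0501 F=[-0.1 -0.3  0. ]
spin 0.0019 ; then offset x=0.0031 y=-0.0010 z=0.0004 |  w/o spin: y=-0.0010 z=0.0003
```

```bash
python3 -m crank '[{"offset":[0.002,-0.0009,0.0003],"spin":0.001},{"offset":[0,0,0],"spin":0},{"offset":[0,0,0],"spin":0}]'
python3 -m crank '[{"offset":[0,0,0],"spin":0},{"offset":[0,0,0],"spin":0},{"offset":[0,0,0],"spin":0},{"offset":[0,0,0],"spin":0},{"offset":[0,0,0],"spin":0},{"offset":[0,0,0],"spin":0},{"offset":[0,0,0],"spin":0}]' 0.0
python3 -m crank '[{"offset":[-0.02,0,0],"spin":0},{"offset":[-0.03,0,0],"spin":0},{"offset":[-0.04,0,0],"spin":0},{"offset":[-0.04,0,0],"spin":0},{"offset":[-0.04,0,0],"spin":0},{"offset":[-0.03,0,0],"spin":0},{"offset":[0,0,0],"spin":0},{"offset":[0,0,0],"spin":0}]'
python3 - <<'E'
from h import *
plan(.4697,-.0011,0.19,90.47)
E
```

```text
time_s: 31.7
position: [0.4826, 0.3228, 0.1901]
tcp_rot: [[0.001, 0.293, 0.956], [0.0, 0.956, -0.293], [-1.0, 0.001, 0.001]]
force: [-0.4, 0.3, -0.6]
opening: 0.574
time_s: 32.4
position: [0.4826, 0.3227, 0.1895]
tcp_rot: [[0.0, 0.293, 0.956], [0.0, 0.956, -0.293], [-1.0, 0.0, 0.0]]
force: [0.1, -0.0, -0.3]
opening: 0.159
time_s: 33.2
position: [0.4821, 0.3225, 0.3897]
tcp_rot: [[0.0, 0.293, 0.956], [0.0, 0.956, -0.293], [-1.0, 0.0, 0.0]]
force: [-0.4, -0.8, -2.1]
opening: 0.159
t=33.2 tip=(0.4821,0.3225,0.2077) phi=72.98 open=0.0139 F=[-0.4 -0.8 -2.1]
spin -0.3052 ; then offset x=0.0177 y=-0.3235 z=-0.0151 |  w/o spin: y=-0.3131 z=0.0828
```

```bash
python3 -m crank '[{"offset":[0,0,0],"spin":-0.101},{"offset":[0,0,0],"spin":-0.102},{"offset":[0,0,0],"spin":-0.102},{"offset":[0,-0.0405,-0.0019],"spin":0},{"offset":[0,-0.0405,-0.0019],"spin":0},{"offset":[0,-0.0405,-0.0019],"spin":0},{"offset":[0,-0.0405,-0.0019],"spin":0},{"offset":[0,-0.0405,-0.0019],"spin":0},{"offset":[0,-0.0405,-0.0019],"spin":0},{"offset":[0,-0.0405,-0.0019],"spin":0},{"offset":[0,-0.04,-0.0018],"spin":0},{"offset":[0,0,0],"spin":0}]'
python3 -m crank '[{"offset":[0.03,0,0],"spin":0},{"offset":[0.03,0,0],"spin":0},{"offset":[0.03,0,0],"spin":0},{"offset":[0,0,0],"spin":0},{"offset":[0,0,0],"spin":0},{"offset":[0,0,0],"spin":0}]'
python3 look.py wrist h1
python3 - <<'E'
from h import *
plan(.4697,-.0011,0.0745,90.47)
E
```

```text
time_s: 34.4
position: [0.4697, -0.0047, 0.3877]
tcp_rot: [[-0.004, -0.002, 1.0], [-0.001, 1.0, 0.002], [-1.0, -0.001, -0.004]]
force: [0.6, -0.4, -1.2]
opening: 0.161
time_s: 35.0
position: [0.4703, -0.0006, 0.3002]
tcp_rot: [[0.001, -0.008, 1.0], [-0.0, 1.0, 0.008], [-1.0, -0.0, 0.001]]
force: [-0.8, -0.7, -2.0]
opening: 0.158
tip [ 0.4704 -0.0007  0.1186] phi 90.49
t=35.0 tip=(0.4704,-0.0007,0.1186) phi=90.49 open=0.0139 F=[-0.5 -0.1 -0.6]
spin 0.0003 ; then offset x=0.0441 y=-0.0004 z=-0.0008 |  w/o spin: y=-0.0004 z=-0.0008
```

View pics/h1.png

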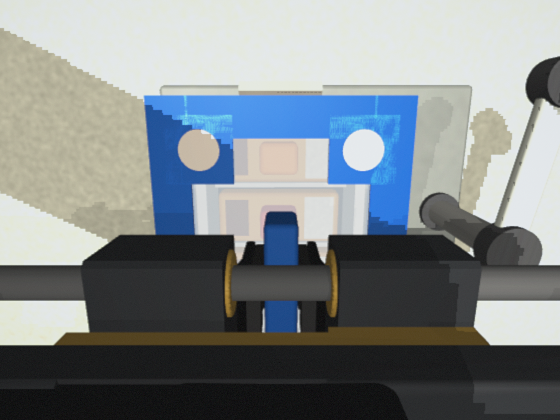

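The cover hangs level over the dock with its marks at (198,150) and (363,150). A quick check of how it sits in the grip.

Run:
```python
from h import *
c=bot.capture("wrist"); s,R,p,f=st()
m=np.zeros((420,560),bool); m[0:235,100:450]=True
P=world(c,m); P=P[abs(P[:,2]-.116)<.006]
a=np.radians(f-90); d=P[:,:2]-p[:2]; x=d@[np.cos(a),np.sin(a)]; y=d@[-np.sin(a),np.cos(a)]
print(np.median(P[:,2]),"x",x.min(),x.max(),"y max",y.max(), rect(P))
w=rays(c,[[198,150],[363,150]],np.median(P[:,2]))-p; print(w[:,:2])
```

```text
0.11567214728701186 x -0.05844484350378704 0.05864691350090943 y max 0.07552464257512391 [0.4701 0.0436 0.1171 0.0623 0.4488]
[[-0.03641656  0.0521118 ]
 [ 0.03579651  0.05264924]]
```

Centred within 0.5 mm. Lower it.

```bash
python3 -m crank '[{"offset":[0.015,-0.0004,-0.0007],"spin":0},{"offset":[0.012,0,0],"spin":0},{"offset":[0.007,0,0],"spin":0},{"offset":[0.004,0,0],"spin":0},{"offset":[0.003,0,0],"spin":0},{"offset":[0,0,0],"spin":0},{"offset":[0,0,0],"spin":0}]'
python3 - <<'E'
from h import *
plan(.4697,-.0011,0.0745,90.47)
E
```

```text
time_s: 35.8
position: [0.4694, -0.0013, 0.2589]
tcp_rot: [[0.001, -0.008, 1.0], [-0.0, 1.0, 0.008], [-1.0, -0.0, 0.001]]
force: [0.2, 1.1, -0.2]
opening: 0.159
t=35.8 tip=(0.4694,-0.0013,0.0769) phi=90.46 open=0.0139 F=[ 0.2  1.1 -0.2]
spin -0.0002 ; then offset x=0.0024 y=0.0002 z=0.0003 |  w/o spin: y=0.0002 z=0.0003
```

```bash
python3 -m crank '[{"offset":[0.0015,0,0],"spin":0},{"offset":[0.001,0,0],"spin":0},{"offset":[0.0005,0,0],"spin":0},{"offset":[0,0,0],"spin":0}]'
python3 -m crank '[{"offset":[0,0,0],"spin":0},{"offset":[0,0,0],"spin":0},{"offset":[0,0,0],"spin":0},{"offset":[0,0,0],"spin":0},{"offset":[-0.01,0,0],"spin":0},{"offset":[-0.03,0,0],"spin":0},{"offset":[-0.04,0,0],"spin":0},{"offset":[-0.05,0,0],"spin":0},{"offset":[-0.05,-0.03,0],"spin":0},{"offset":[-0.03,-0.04,0],"spin":0},{"offset":[0,-0.03,0],"spin":0},{"offset":[0,0,0],"spin":0}]' 0.04
cat > marks.py <<'E'
from cover import *
D=np.array([.4698,-.0011]); yaw=np.radians(.47)
def dk(x,y): return D+[x*np.cos(yaw)-y*np.sin(yaw), x*np.sin(yaw)+y*np.cos(yaw)]
def marks(cam="wrist"):
    c=bot.capture(cam); P=world(c,np.ones((420,560),bool))
    q=P[:,:2]-D; X=q@[np.cos(yaw),np.sin(yaw)]; Y=q@[-np.sin(yaw),np.cos(yaw)]
    for x,y in((36,52),(36,-52),(-36,-52),(-36,52)):
        s=P[(np.hypot(X-x/1e3,Y-y/1e3)<.006)]
        print((x,y),len(s),np.round(np.median(s[:,2]),4) if len(s) else '')
    h=P[(np.abs(X)<.03)&(np.abs(Y)<.04)&(P[:,2]>.075)&(P[:,2]<.105)]
    if len(h)>9: r=rect(h); print("handle",r,"dock",np.round(r[:2]-D,4),"z",np.round(np.median(h[:,2]),4))
if __name__=="__main__": marks(*sys.argv[1:])
E
python3 -m crank '[{"offset":[0,0,0],"spin":0},{"offset":[0,0,0],"spin":0},{"offset":[0,0,0],"spin":0}]'
python3 look.py wrist i1; python3 marks.py
```

```text
time_s: 36.2
position: [0.47, -0.0015, 0.2559]
tcp_rot: [[0.002, -0.008, 1.0], [-0.0, 1.0, 0.008], [-1.0, -0.001, 0.002]]
force: [1.9, 0.2, 1.0]
opening: 0.158
time_s: 37.4
position: [0.4702, -0.0998, 0.4606]
tcp_rot: [[0.004, -0.004, 1.0], [-0.003, 1.0, 0.004], [-1.0, -0.003, 0.004]]
force: [0.4, 0.7, 0.5]
opening: 0.461
time_s: 37.7
position: [0.4697, -0.096, 0.4579]
tcp_rot: [[-0.002, -0.009, 1.0], [0.001, 1.0, 0.009], [-1.0, 0.001, -0.002]]
force: [-0.4, 0.1, -0.6]
opening: 0.461
tip [ 0.4699 -0.096   0.2759] phi 90.54
(36, 52) 154 0.0715
(36, -52) 1176 0.3615
(-36, -52) 1164 0.3614
(-36, 52) 151 0.0715
handle [ 4.69700e-01 -7.00000e-04  4.95000e-02  1.34000e-02 -8.91945e+01] dock [-0.0001  0.0004] z 0.0951
```

View pics/i1.png

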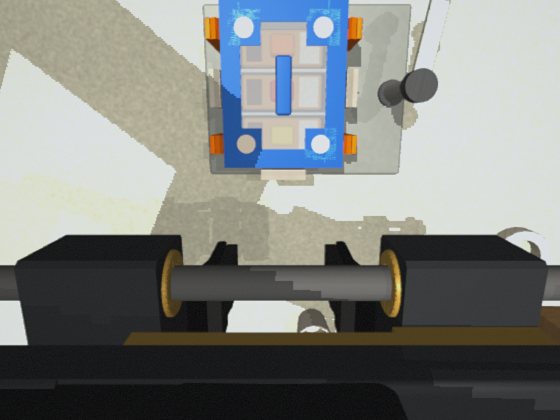

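The cover sits loosely at 71.5 mm, centred to 0.5 mm. I'll shut the fingers and turn the jaws along dock y for pressing, so the body clears the knob.

```bash
python3 -m crank '[{"offset":[0,0,0],"spin":0.1428},{"offset":[0,0,0],"spin":0.1428},{"offset":[0,0,0],"spin":0.1428},{"offset":[0,0,0],"spin":0.1428},{"offset":[0,0,0],"spin":0.1428},{"offset":[0,0,0],"spin":0.1428},{"offset":[0,0,0],"spin":0.1428},{"offset":[0,0,0],"spin":0.1428},{"offset":[0,0,0],"spin":0.1428},{"offset":[0,0,0],"spin":0.1428},{"offset":[0,0,0],"spin":0.1428},{"offset":[0,0,0],"spin":0}]' 0
python3 - <<'E'
from marks import *
for n,x,y in ((1,.036,-.052),(3,-.036,.052),(0,.036,.052),(2,-.036,-.052)): print(n,dk(x,y))
plan(*dk(.036,-.052),0.09,0.47)
E
```

```text
time_s: 39.0
position: [0.4701, -0.0965, 0.4582]
tcp_rot: [[-0.001, 1.0, 0.009], [0.0, 0.009, -1.0], [-1.0, -0.001, -0.0]]
force: [-0.1, 0.8, -1.2]
opening: 0.006
1 [ 0.50622534 -0.05280294]
3 [0.43337466 0.05060294]
0 [0.50537224 0.05119356]
2 [ 0.43422776 -0.05339356]
t=39.0 tip=(0.4701,-0.0965,0.2762) phi=0.52 open=0.0005 F=[-0.1  0.8 -1.2]
spin 0.0009 ; then offset x=0.1862 y=0.0365 z=-0.0434 |  w/o spin: y=0.0367 z=-0.0433
```

```bash
python3 -m crank '[{"offset":[0,0.0365,-0.0334],"spin":0.001},{"offset":[0.03,0,-0.01],"spin":0},{"offset":[0.05,0,0],"spin":0},{"offset":[0.05,0,0],"spin":0},{"offset":[0.05,0,0],"spin":0},{"offset":[0,0,0],"spin":0},{"offset":[0,0,0],"spin":0},{"offset":[0,0,0],"spin":0}]'
python3 - <<'E'
from marks import *
plan(*dk(.036,-.052),0.072,0.47)
E
```

```text
time_s: 39.8
position: [0.5074, -0.0536, 0.2811]
tcp_rot: [[0.005, 1.0, 0.008], [-0.002, 0.008, -1.0], [-1.0, 0.005, 0.002]]
force: [0.7, -0.6, -0.1]
opening: 0.007
t=39.8 tip=(0.5074,-0.0536,0.0991) phi=0.47 open=0.0006 F=[ 0.7 -0.6 -0.1]
spin -0.0000 ; then offset x=0.0271 y=-0.0011 z=-0.0008 |  w/o spin: y=-0.0013 z=-0.0008
```

```bash
python3 -m crank '[{"offset":[0.014,-0.001,-0.0007],"spin":0},{"offset":[0.01,0,0],"spin":0},{"offset":[0.003,0,0],"spin":0},{"offset":[0.002,0,0],"spin":0},{"offset":[0.002,0,0],"spin":0},{"offset":[0,0,0],"spin":0}]'
python3 -m crank '[{"offset":[0.002,0,0],"spin":0},{"offset":[0.002,0,0],"spin":0},{"offset":[0,0,0],"spin":0}]'
python3 -m crank '[{"offset":[0.002,0,0],"spin":0},{"offset":[0.002,0,0],"spin":0},{"offset":[0,0,0],"spin":0}]'
```

```text
time_s: 40.4
position: [0.5054, -0.0527, 0.2485]
tcp_rot: [[0.002, 1.0, 0.007], [-0.001, 0.007, -1.0], [-1.0, 0.002, 0.001]]
force: [-0.6, 0.6, -0.4]
opening: 0.004
time_s: 40.7
position: [0.5063, -0.0529, 0.245]
tcp_rot: [[0.005, 1.0, 0.007], [-0.001, 0.007, -1.0], [-1.0, 0.005, 0.001]]
force: [0.4, 0.8, 9.7]
opening: 0.001
time_s: 41.0
position: [0.5066, -0.0528, 0.244]
tcp_rot: [[0.007, 1.0, 0.007], [-0.002, 0.007, -1.0], [-1.0, 0.007, 0.002]]
force: [-3.0, 1.4, 34.6]
opening: 0.003
```

```bash
python3 -m crank '[{"offset":[-0.005,0,0],"spin":0},{"offset":[-0.02,0,0],"spin":0},{"offset":[-0.03,0,0],"spin":0},{"offset":[-0.04,0,0],"spin":0},{"offset":[-0.04,0,0],"spin":0},{"offset":[-0.04,-0.03,0],"spin":0},{"offset":[0,-0.05,0],"spin":0},{"offset":[0,-0.05,0],"spin":0},{"offset":[0,0,0],"spin":0},{"offset":[0,0,0],"spin":0}]'
python3 look.py wrist j1; python3 marks.py; python3 marks.py scene;python3 look.py scene j2
```

```text
time_s: 42.0
position: [0.3742, -0.0534, 0.4146]
tcp_rot: [[0.001, 1.0, 0.006], [-0.0, 0.006, -1.0], [-1.0, 0.001, 0.0]]
force: [1.1, -0.1, 0.6]
opening: -0.0
tip [ 0.3757 -0.0539  0.2329] phi 0.37
(36, 52) 175 0.0616
(36, -52) 170 0.0615
(-36, -52) 160 0.0718
(-36, 52) 160 0.072
handle [ 4.69900e-01 -3.00000e-04  5.00000e-02  1.57000e-02 -8.97792e+01] dock [0.0001 0.0008] z 0.0901
(36, 52) 11 0.0627
(36, -52) 6 0.0629
(-36, -52) 12 0.072
(-36, 52) 9 0.0716
handle [ 4.72500e-01 -8.00000e-04  5.07000e-02  1.92000e-02  8.95406e+01] dock [0.0027 0.0003] z 0.0881
tip [ 0.3767 -0.0541  0.2327] phi 0.42
```

View pics/j1.png

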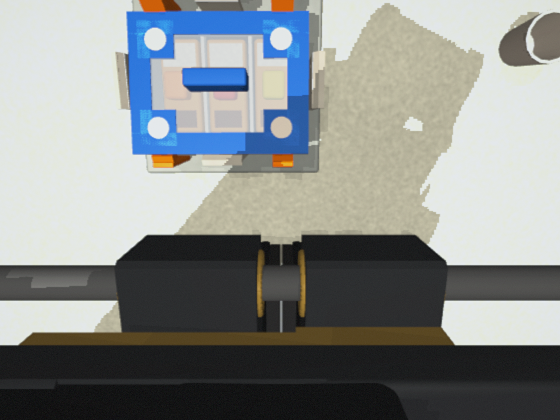

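The whole +x edge went down: both +x marks read 61.5 mm, which is home allowing for tilt, and the -x marks read 72 mm. Now corner2.

```bash
python3 - <<'E'
from marks import *
plan(*dk(-.036,-.052),0.09,0.47)
E
python3 -m crank '[{"offset":[0.03,0.03,0],"spin":0},{"offset":[0.03,0.0276,0],"spin":0},{"offset":[0.04,0,0],"spin":0},{"offset":[0.03,0,0],"spin":0},{"offset":[0,0,0],"spin":0},{"offset":[0,0,0],"spin":0},{"offset":[0,0,0],"spin":0}]'
python3 - <<'E'
from marks import *
plan(*dk(-.036,-.052),0.074,0.47)
E
```

```text
t=42.2 tip=(0.3767,-0.0541,0.2327) phi=0.42 open=0.0005 F=[-0.2  0.1  0.2]
spin -0.0009 ; then offset x=0.1427 y=0.0575 z=-0.0002 |  w/o spin: y=0.0572 z=-0.0004
time_s: 42.9
position: [0.4338, -0.0534, 0.2855]
tcp_rot: [[0.003, 1.0, 0.007], [-0.001, 0.007, -1.0], [-1.0, 0.003, 0.001]]
force: [-0.1, 0.1, 0.4]
opening: 0.008
t=42.9 tip=(0.4338,-0.0534,0.1035) phi=0.42 open=0.0007 F=[-0.1  0.1  0.4]
spin -0.0009 ; then offset x=0.0295 y=0.0005 z=0.0000 |  w/o spin: y=0.0004 z=-0.0000
```

```bash
python3 -m crank '[{"offset":[0.015,0,0],"spin":0},{"offset":[0.012,0,0],"spin":0},{"offset":[0.003,0,0],"spin":0},{"offset":[0.002,0,0],"spin":0},{"offset":[0.002,0,0],"spin":0},{"offset":[0,0,0],"spin":0}]'
python3 -m crank '[{"offset":[0.002,0,0],"spin":0},{"offset":[0.002,0,0],"spin":0},{"offset":[0,0,0],"spin":0}]'
```

```text
time_s: 43.5
position: [0.4332, -0.0533, 0.2511]
tcp_rot: [[0.002, 1.0, 0.007], [-0.001, 0.007, -1.0], [-1.0, 0.002, 0.001]]
force: [0.0, -0.4, 1.7]
opening: 0.003
time_s: 43.8
position: [0.4333, -0.0533, 0.2474]
tcp_rot: [[0.003, 1.0, 0.007], [-0.001, 0.007, -1.0], [-1.0, 0.003, 0.001]]
force: [0.3, 0.9, 8.2]
opening: 0.007
```

```bash
python3 -m crank '[{"offset":[0.001,0,0],"spin":0},{"offset":[0.001,0,0],"spin":0},{"offset":[0,0,0],"spin":0}]'
python3 -m crank '[{"offset":[0.001,0,0],"spin":0},{"offset":[0,0,0],"spin":0}]'
python3 -m crank '[{"offset":[0.001,0,0],"spin":0},{"offset":[0,0,0],"spin":0}]'
python3 -m crank '[{"offset":[0.001,0,0],"spin":0},{"offset":[0,0,0],"spin":0}]'
```

```text
time_s: 44.1
position: [0.4331, -0.0533, 0.2448]
tcp_rot: [[0.001, 1.0, 0.007], [-0.0, 0.007, -1.0], [-1.0, 0.001, 0.0]]
force: [-0.1, -0.5, 4.8]
opening: 0.008
time_s: 44.3
position: [0.4331, -0.0533, 0.2436]
tcp_rot: [[0.001, 1.0, 0.007], [-0.0, 0.007, -1.0], [-1.0, 0.001, 0.0]]
force: [0.4, -0.4, 4.0]
opening: 0.005
time_s: 44.5
position: [0.4325, -0.0531, 0.2422]
tcp_rot: [[-0.001, 1.0, 0.007], [0.0, 0.007, -1.0], [-1.0, -0.001, -0.0]]
force: [-0.8, -0.0, -0.5]
opening: 0.003
time_s: 44.7
position: [0.4325, -0.053, 0.2416]
tcp_rot: [[-0.001, 1.0, 0.007], [0.0, 0.007, -1.0], [-1.0, -0.001, -0.0]]
force: [-0.4, -0.7, 6.5]
opening: 0.005
```

```bash
python3 -m crank '[{"offset":[0.001,0,0],"spin":0},{"offset":[0,0,0],"spin":0}]'
python3 -m crank '[{"offset":[-0.005,0,0],"spin":0},{"offset":[-0.02,0,0],"spin":0},{"offset":[-0.03,0,0],"spin":0},{"offset":[-0.04,0,0],"spin":0},{"offset":[-0.04,0,0],"spin":0},{"offset":[-0.04,-0.025,0],"spin":0},{"offset":[0,-0.03,0],"spin":0},{"offset":[0,0,0],"spin":0},{"offset":[0,0,0],"spin":0}]'
python3 look.py wrist k1; python3 marks.py
```

```text
time_s: 44.9
position: [0.4324, -0.053, 0.2415]
tcp_rot: [[-0.0, 1.0, 0.007], [0.0, 0.007, -1.0], [-1.0, -0.0, -0.0]]
force: [-2.0, 1.1, 16.4]
opening: 0.008
time_s: 45.8
position: [0.3773, -0.0534, 0.4154]
tcp_rot: [[0.0, 1.0, 0.006], [0.0, 0.006, -1.0], [-1.0, 0.0, -0.0]]
force: [0.6, -0.9, -0.3]
opening: 0.009
tip [ 0.378  -0.0536  0.2333] phi 0.38
(36, 52) 174 0.0593
(36, -52) 174 0.059
(-36, -52) 150 0.059
(-36, 52) 148 0.0592
handle [ 4.70200e-01  2.00000e-04  5.02000e-02  1.37000e-02 -8.96344e+01] dock [0.0004 0.0013] z 0.0828
```

View pics/k1.png

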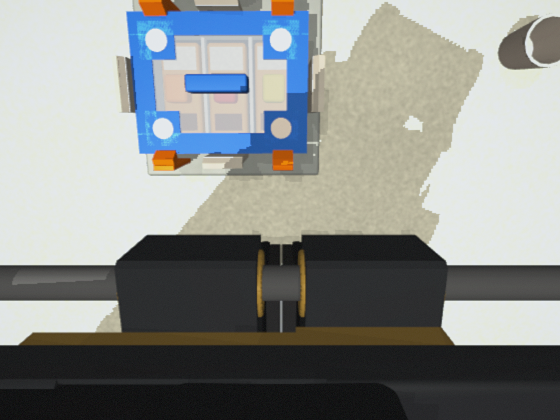

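All four marks now read 59.0–59.3 mm and all clips look over the edge. To be sure of the +y corners I'll press 3 and 0 lightly too.

```bash
python3 - <<'E'
from marks import *
plan(*dk(-.036,.052),0.09,0.47)
E
python3 -m crank '[{"offset":[0,0.02,-0.04],"spin":0.0},{"offset":[0,0.02,-0.04],"spin":0},{"offset":[0.02,0.0147,-0.0246],"spin":0},{"offset":[0.04,0,0],"spin":0},{"offset":[0.04,0,0],"spin":0},{"offset":[0.04,0,0],"spin":0},{"offset":[0,0,0],"spin":0},{"offset":[0,0,0],"spin":0}]'
python3 - <<'E'
from marks import *
plan(*dk(-.036,.052),0.06,0.47)
E
```

```text
t=45.9 tip=(0.3784,-0.0537,0.2331) phi=0.39 open=0.0003 F=[ 0.2 -0.   0.2]
spin -0.0013 ; then offset x=0.1431 y=0.0558 z=-0.1039 |  w/o spin: y=0.0557 z=-0.1039
time_s: 46.7
position: [0.4323, 0.0515, 0.2746]
tcp_rot: [[-0.003, 1.0, 0.007], [0.0, 0.007, -1.0], [-1.0, -0.003, -0.0]]
force: [0.3, -0.7, 0.0]
opening: 0.012
t=46.7 tip=(0.4323,0.0515,0.0926) phi=0.41 open=0.0010 F=[ 0.3 -0.7  0. ]
spin -0.0011 ; then offset x=0.0326 y=0.0010 z=0.0009 |  w/o spin: y=0.0011 z=0.0009
```

```bash
python3 -m crank '[{"offset":[0.015,0.001,0.0009],"spin":0},{"offset":[0.01,0,0],"spin":0},{"offset":[0.005,0,0],"spin":0},{"offset":[0.002,0,0],"spin":0},{"offset":[0,0,0],"spin":0},{"offset":[0,0,0],"spin":0}]'
python3 -m crank '[{"offset":[0.001,0,0],"spin":0},{"offset":[0,0,0],"spin":0}]'
python3 -m crank '[{"offset":[0.001,0,0],"spin":0},{"offset":[0,0,0],"spin":0}]'
```

```text
time_s: 47.3
position: [0.4329, 0.0506, 0.244]
tcp_rot: [[0.001, 1.0, 0.007], [-0.0, 0.007, -1.0], [-1.0, 0.001, 0.0]]
force: [-0.1, -0.3, -0.6]
opening: 0.005
time_s: 47.5
position: [0.4328, 0.0505, 0.2426]
tcp_rot: [[0.0, 1.0, 0.007], [-0.0, 0.007, -1.0], [-1.0, 0.0, 0.0]]
force: [-0.3, -0.7, 0.1]
opening: 0.003
time_s: 47.7
position: [0.4329, 0.0506, 0.2416]
tcp_rot: [[0.0, 1.0, 0.007], [-0.0, 0.007, -1.0], [-1.0, 0.0, 0.0]]
force: [0.1, -0.3, 2.2]
opening: 0.005
```

```bash
python3 -m crank '[{"offset":[0.001,0,0],"spin":0},{"offset":[0,0,0],"spin":0}]'
python3 -m crank '[{"offset":[-0.01,0,0],"spin":0},{"offset":[-0.02,0.03,0],"spin":0},{"offset":[0,0.042,0],"spin":0},{"offset":[0,0,0],"spin":0},{"offset":[0,0,0],"spin":0},{"offset":[0,0,0],"spin":0}]'
python3 - <<'E'
from marks import *
plan(*dk(.036,.052),0.061,0.47)
E
```

```text
time_s: 47.9
position: [0.4327, 0.0506, 0.2415]
tcp_rot: [[0.001, 1.0, 0.007], [-0.0, 0.007, -1.0], [-1.0, 0.001, 0.0]]
force: [-1.5, -0.1, 14.5]
opening: 0.004
time_s: 48.5
position: [0.5034, 0.0512, 0.27]
tcp_rot: [[-0.003, 1.0, 0.007], [0.0, 0.007, -1.0], [-1.0, -0.003, -0.0]]
force: [0.4, 0.0, 1.1]
opening: 0.005
t=48.5 tip=(0.5034,0.0512,0.0880) phi=0.41 open=0.0004 F=[0.4 0.  1.1]
spin -0.0011 ; then offset x=0.0270 y=0.0020 z=0.0001 |  w/o spin: y=0.0021 z=0.0001
```

```bash
python3 -m crank '[{"offset":[0.014,0.001,0],"spin":0},{"offset":[0.009,0,0],"spin":0},{"offset":[0.003,0,0],"spin":0},{"offset":[0,0,0],"spin":0},{"offset":[0,0,0],"spin":0}]'
python3 -m crank '[{"offset":[0.001,0,0],"spin":0},{"offset":[0,0,0],"spin":0}]'
python3 -m crank '[{"offset":[0.001,0,0],"spin":0},{"offset":[0,0,0],"spin":0}]'
```

```text
time_s: 49.0
position: [0.5056, 0.0511, 0.2445]
tcp_rot: [[-0.0, 1.0, 0.007], [0.0, 0.007, -1.0], [-1.0, -0.0, -0.0]]
force: [-0.2, -0.1, 1.2]
opening: 0.004
time_s: 49.2
position: [0.5059, 0.0511, 0.2437]
tcp_rot: [[0.001, 1.0, 0.007], [-0.0, 0.007, -1.0], [-1.0, 0.001, 0.0]]
force: [-0.5, -0.4, -0.6]
opening: 0.005
time_s: 49.4
position: [0.5058, 0.0511, 0.2425]
tcp_rot: [[0.0, 1.0, 0.007], [-0.0, 0.007, -1.0], [-1.0, 0.0, 0.0]]
force: [-0.5, -1.0, -0.5]
opening: 0.008
```

```bash
python3 -m crank '[{"offset":[0.001,0,0],"spin":0},{"offset":[0,0,0],"spin":0}]'
python3 -m crank '[{"offset":[0.001,0,0],"spin":0},{"offset":[0,0,0],"spin":0}]'
```

```text
time_s: 49.6
position: [0.5059, 0.0511, 0.2416]
tcp_rot: [[0.0, 1.0, 0.007], [-0.0, 0.007, -1.0], [-1.0, 0.0, 0.0]]
force: [-0.3, -0.3, 2.5]
opening: 0.003
time_s: 49.8
position: [0.5058, 0.0511, 0.2416]
tcp_rot: [[0.001, 1.0, 0.007], [-0.0, 0.007, -1.0], [-1.0, 0.001, 0.0]]
force: [-1.9, -0.1, 10.8]
opening: 0.006
```

```bash
python3 -m crank '[{"offset":[-0.01,0,0],"spin":0},{"offset":[-0.03,0,0],"spin":0},{"offset":[-0.05,0,0],"spin":0},{"offset":[-0.05,0,0],"spin":0},{"offset":[-0.05,0,0],"spin":0},{"offset":[-0.03,-0.04,0],"spin":0},{"offset":[0,-0.04,0],"spin":0},{"offset":[0,0,0],"spin":0},{"offset":[0,0,0],"spin":0},{"offset":[0,0,0],"spin":0}]'
python3 look.py wrist l1 gauge_knob gauge_arm; python3 marks.py
python3 - <<'E'
from h import *
c=bot.capture("wrist"); P=world(c,np.ones((420,560),bool))
k=P[(P[:,2]>.130)&(P[:,2]<.146)&(abs(P[:,0]-.6)<.08)&(abs(P[:,1]-.08)<.08)]; print("knob",rect(k) if len(k)>5 else 0,len(k),np.median(k[:,2]) if len(k) else '')
E
```

```text
time_s: 50.8
position: [0.4265, 0.0504, 0.4607]
tcp_rot: [[0.001, 1.0, 0.007], [-0.0, 0.007, -1.0], [-1.0, 0.001, 0.0]]
force: [0.6, 0.8, -0.2]
opening: 0.007
tip [0.4268 0.0503 0.2784] phi 0.39
gauge_arm 0.67 [320.  11.  83.  20.] [5.92700e-01 1.47000e-02 8.36000e-02 3.40000e-02 8.26903e+01] [0.584 0.006 0.102]
gauge_arm 0.19 [332. 142. 157. 114.] [ 4.65800e-01 -7.40000e-03  1.73900e-01  1.29900e-01 -8.93457e+01] [0.473 0.001 0.059]
(36, 52) 120 0.0591
(36, -52) 119 0.059
(-36, -52) 108 0.0591
(-36, 52) 1081 0.3001
handle [ 4.70400e-01  6.00000e-04  4.95000e-02  1.40000e-02 -8.95123e+01] dock [0.0006 0.0017] z 0.0827
knob 0 0
```

View pics/l1.png

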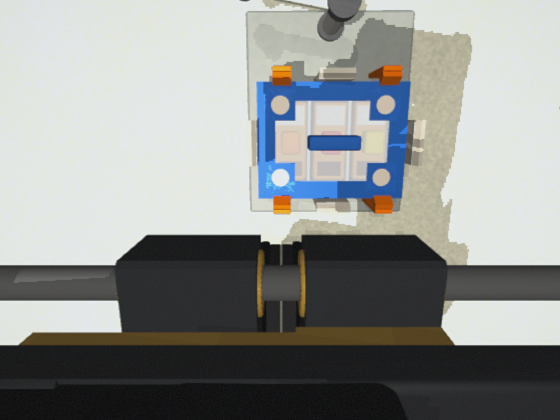

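The cover is home, with clips over it at (282,73), (388,73), (282,205) and (381,205). The knob is just off the top, near (245,0), so I shift forward to measure it.

```bash
python3 -m crank '[{"offset":[0,0.04,-0.015],"spin":0},{"offset":[0,0.04,-0.015],"spin":0},{"offset":[0,0,0],"spin":0},{"offset":[0,0,0],"spin":0},{"offset":[0,0,0],"spin":0}]' 0.04
python3 look.py wrist l2 gauge_knob
python3 - <<'E'
from h import *
c=bot.capture("wrist"); P=world(c,np.ones((420,560),bool))
k=P[(P[:,2]>.130)&(P[:,2]<.146)&(abs(P[:,0]-.6)<.08)&(abs(P[:,1]-.08)<.08)]; print("knob",rect(k) if len(k)>5 else 0,len(k),np.median(k[:,2]) if len(k) else '')
a=P[(P[:,2]>0.094)&(P[:,2]<0.103)&(abs(P[:,0]-.59)<.06)]; print("arm",rect(a))
E
```

```text
time_s: 51.55
position: [0.5048, 0.081, 0.4598]
tcp_rot: [[-0.003, 1.0, 0.007], [-0.0, 0.007, -1.0], [-1.0, -0.003, -0.0]]
force: [-0.9, 0.4, -0.2]
opening: 0.372
tip [0.5046 0.0809 0.278 ] phi 0.39
gauge_knob 0.66 [279.  76.  26.  30.] [0.6113 0.0813 0.0369 0.024  3.5996] [0.602 0.083 0.139]
knob [ 6.02300e-01  8.37000e-02  1.96000e-02  1.96000e-02 -5.72775e+01] 582 0.13878490957421394
arm [5.91600e-01 4.11000e-02 1.10400e-01 2.77000e-02 8.48382e+01]
```

View pics/l2.png

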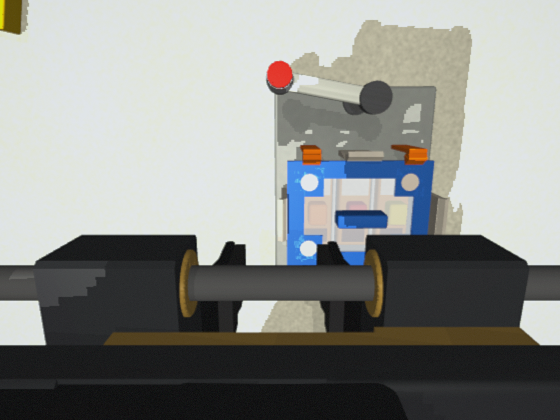

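```bash
python3 - <<'E'
from h import *
plan(.6023,.0837,.160,.4)
E
python3 -m crank '[{"offset":[0.01,0.034,-0.001],"spin":0},{"offset":[0.01,0.034,-0.001],"spin":0},{"offset":[0.01,0.03,-0.001],"spin":0},{"offset":[0.04,0,0],"spin":0},{"offset":[0.04,0,0],"spin":0},{"offset":[0,0,0],"spin":0},{"offset":[0,0,0],"spin":0},{"offset":[0,0,0],"spin":0}]'
python3 - <<'E'
from h import *
plan(.6023,.0837,.124,.4)
E
```

```text
t=51.7 tip=(0.5047,0.0808,0.2785) phi=0.38 open=0.0382 F=[ 0.5 -0.1  0. ]
spin -0.0004 ; then offset x=0.1185 y=0.0976 z=-0.0022 |  w/o spin: y=0.0977 z=-0.0022
time_s: 52.5
position: [0.6042, 0.0846, 0.3529]
tcp_rot: [[0.005, 1.0, 0.007], [-0.0, 0.007, -1.0], [-1.0, 0.005, 0.0]]
force: [-0.1, 0.2, 1.0]
opening: 0.46
t=52.5 tip=(0.6042,0.0846,0.1709) phi=0.39 open=0.0400 F=[-0.1  0.2  1. ]
spin -0.0002 ; then offset x=0.0469 y=-0.0019 z=0.0009 |  w/o spin: y=-0.0021 z=0.0009
```

```bash
python3 -m crank '[{"offset":[0.015,-0.0013,0.0009],"spin":0},{"offset":[0.015,0,0],"spin":0},{"offset":[0.01,0,0],"spin":0},{"offset":[0.005,0,0],"spin":0},{"offset":[0,0,0],"spin":0},{"offset":[0,0,0],"spin":0}]'
python3 - <<'E'
from h import *
plan(.6023,.0837,.124,.4)
E
```

```text
time_s: 53.1
position: [0.6026, 0.0839, 0.3063]
tcp_rot: [[0.002, 1.0, 0.007], [-0.0, 0.007, -1.0], [-1.0, 0.002, 0.0]]
force: [-0.8, -0.2, -0.5]
opening: 0.461
t=53.1 tip=(0.6026,0.0839,0.1243) phi=0.41 open=0.0401 F=[-0.8 -0.2 -0.5]
spin 0.0001 ; then offset x=0.0003 y=-0.0003 z=0.0002 |  w/o spin: y=-0.0003 z=0.0002
```

```bash
python3 -m crank '[{"offset":[0,0,0],"spin":0},{"offset":[0,0,0],"spin":0},{"offset":[0,0,0],"spin":0},{"offset":[0,0,0],"spin":0},{"offset":[0,0,0],"spin":0},{"offset":[0,0,0],"spin":0}]' 0
cat > arc.py <<'E'
from marks import *
def arc(a1,n):
    s,R,p,f=st(); C=dk(.118,0); v=p[:2]-C
    t=np.arctan2(v[1],v[0])-yaw; a0=np.pi-t
    r=np.hypot(*v); print("a0",a0,"r",r,"F",np.round(s["force"],1),"tip",p-[0,0,.182])
    prev=p[:2]
    for i in range(1,n+1):
        a=a0+(a1-a0)*i/n; q=C+ (dk(-.085*np.cos(a),.085*np.sin(a))-D)
        d=q-prev; prev=q
        print(f"[0,{d@R[:2,1]:.4f},{d@R[:2,2]:.4f}] a={a:.3f}")
if __name__=="__main__": arc(float(sys.argv[1]),int(sys.argv[2]))
E
python3 arc.py 0.0 24
```

```text
time_s: 53.7
position: [0.6023, 0.0834, 0.3056]
tcp_rot: [[0.0, 1.0, 0.007], [-0.001, 0.007, -1.0], [-1.0, 0.0, 0.001]]
force: [0.1, -3.5, 1.0]
opening: 0.219
a0 1.7515877381255258 r 0.08474240423105202 F [ 0.1 -3.5  1. ] tip [0.60234908 0.08335138 0.12364278]
[0,-0.0061,-0.0011] a=1.679
[0,-0.0062,-0.0004] a=1.606
[0,-0.0062,0.0000] a=1.533
[0,-0.0062,0.0005] a=1.460
[0,-0.0061,0.0009] a=1.387
[0,-0.0061,0.0014] a=1.314
[0,-0.0059,0.0018] a=1.241
[0,-0.0058,0.0022] a=1.168
[0,-0.0056,0.0026] a=1.095
[0,-0.0054,0.0030] a=1.022
[0,-0.0052,0.0034] a=0.949
[0,-0.0049,0.0038] a=0.876
[0,-0.0046,0.0041] a=0.803
[0,-0.0043,0.0045] a=0.730
[0,-0.0040,0.0048] a=0.657
[0,-0.0036,0.0051] a=0.584
[0,-0.0032,0.0053] a=0.511
[0,-0.0028,0.0055] a=0.438
[0,-0.0024,0.0057] a=0.365
[0,-0.0020,0.0059] a=0.292
[0,-0.0016,0.0060] a=0.219
[0,-0.0011,0.0061] a=0.146
[0,-0.0007,0.0062] a=0.073
[0,-0.0002,0.0062] a=0.000
```

```bash
python3 -m crank '[{"offset":[0,-0.0061,-0.0010],"spin":0},{"offset":[0,-0.0062,-0.0004],"spin":0},{"offset":[0,-0.0062,0],"spin":0},{"offset":[0,-0.0062,0.0005],"spin":0},{"offset":[0,-0.0061,0.0009],"spin":0},{"offset":[0,-0.0061,0.0014],"spin":0},{"offset":[0,-0.0059,0.0018],"spin":0},{"offset":[0,-0.0058,0.0022],"spin":0},{"offset":[0,0,0],"spin":0},{"offset":[0,0,0],"spin":0}]'
python3 arc.py 0 16
```

```text
time_s: 54.7
position: [0.5536, 0.0777, 0.3057]
tcp_rot: [[0.002, 1.0, 0.007], [-0.001, 0.007, -1.0], [-1.0, 0.002, 0.001]]
force: [1.4, -4.3, 1.0]
opening: 0.214
a0 1.1650653628539358 r 0.0850046162963631 F [ 1.4 -4.3  1. ] tip [0.55360597 0.07769355 0.12371953]
[0,-0.0056,0.0027] a=1.092
[0,-0.0054,0.0031] a=1.019
[0,-0.0051,0.0034] a=0.947
[0,-0.0049,0.0038] a=0.874
[0,-0.0046,0.0041] a=0.801
[0,-0.0043,0.0045] a=0.728
[0,-0.0039,0.0048] a=0.655
[0,-0.0036,0.0050] a=0.583
[0,-0.0032,0.0053] a=0.510
[0,-0.0028,0.0055] a=0.437
[0,-0.0024,0.0057] a=0.364
[0,-0.0020,0.0059] a=0.291
[0,-0.0016,0.0060] a=0.218
[0,-0.0011,0.0061] a=0.146
[0,-0.0007,0.0062] a=0.073
[0,-0.0002,0.0062] a=0.000
```

Tracking well with low forces, so I continue.

```bash
python3 -m crank '[{"offset":[0,-0.0056,0.0027],"spin":0},{"offset":[0,-0.0054,0.0031],"spin":0},{"offset":[0,-0.0051,0.0034],"spin":0},{"offset":[0,-0.0049,0.0038],"spin":0},{"offset":[0,-0.0046,0.0041],"spin":0},{"offset":[0,-0.0043,0.0045],"spin":0},{"offset":[0,-0.0039,0.0048],"spin":0},{"offset":[0,-0.0036,0.0050],"spin":0},{"offset":[0,0,0],"spin":0},{"offset":[0,0,0],"spin":0}]'
python3 arc.py 0 8
```

```text
time_s: 55.7
position: [0.5164, 0.046, 0.3057]
tcp_rot: [[0.0, 1.0, 0.007], [-0.0, 0.007, -1.0], [-1.0, 0.0, 0.0]]
force: [4.0, -3.3, 0.4]
opening: 0.217
a0 0.582087375505072 r 0.08496591169901122 F [ 4.  -3.3  0.4] tip [0.51644178 0.04599579 0.12365597]
[0,-0.0032,0.0053] a=0.509
[0,-0.0028,0.0055] a=0.437
[0,-0.0024,0.0057] a=0.364
[0,-0.0020,0.0059] a=0.291
[0,-0.0015,0.0060] a=0.218
[0,-0.0011,0.0061] a=0.146
[0,-0.0007,0.0061] a=0.073
[0,-0.0002,0.0062] a=0.000
```

```bash
python3 -m crank '[{"offset":[0,-0.0032,0.0053],"spin":0},{"offset":[0,-0.0028,0.0055],"spin":0},{"offset":[0,-0.0024,0.0057],"spin":0},{"offset":[0,-0.0020,0.0059],"spin":0},{"offset":[0,-0.0015,0.0060],"spin":0},{"offset":[0,-0.0011,0.0061],"spin":0},{"offset":[0,-0.0006,0.0060],"spin":0},{"offset":[0,-0.0002,0.0040],"spin":0},{"offset":[0,0,0],"spin":0},{"offset":[0,0,0],"spin":0}]'
python3 arc.py 0 1
```

```text
time_s: 56.7
position: [0.5029, 0.0016, 0.3053]
tcp_rot: [[-0.001, 1.0, 0.007], [-0.0, 0.007, -1.0], [-1.0, -0.001, 0.0]]
force: [3.0, -1.5, 1.2]
opening: 0.221
a0 0.028936331831792117 r 0.08496158241863389 F [ 3.  -1.5  1.2] tip [0.50285271 0.00162936 0.1233438 ]
[0,-0.0001,0.0025] a=0.000
```

```bash
python3 -m crank '[{"offset":[0.004,0,0],"spin":0},{"offset":[0.005,0,0],"spin":0},{"offset":[0.005,0,0],"spin":0},{"offset":[0.003,0,0],"spin":0},{"offset":[0,0,0],"spin":0},{"offset":[0,0,0],"spin":0}]'
python3 -m crank '[{"offset":[0.001,0,0],"spin":0},{"offset":[0,0,0],"spin":0},{"offset":[0,0,0],"spin":0}]'
python3 -m crank '[{"offset":[0.001,0,0],"spin":0},{"offset":[0,0,0],"spin":0},{"offset":[0,0,0],"spin":0}]'
```

```text
time_s: 57.3
position: [0.5029, 0.0019, 0.2883]
tcp_rot: [[-0.001, 1.0, 0.007], [0.0, 0.007, -1.0], [-1.0, -0.001, -0.0]]
force: [2.8, -0.8, 3.9]
opening: 0.216
time_s: 57.6
position: [0.5029, 0.0019, 0.2875]
tcp_rot: [[-0.0, 1.0, 0.007], [0.0, 0.007, -1.0], [-1.0, -0.0, -0.0]]
force: [2.8, -0.3, 3.8]
opening: 0.22
time_s: 57.9
position: [0.5029, 0.0019, 0.2867]
tcp_rot: [[-0.0, 1.0, 0.007], [0.0, 0.007, -1.0], [-1.0, -0.0, -0.0]]
force: [1.9, -0.8, 5.4]
opening: 0.221
```

```bash
python3 -m crank '[{"offset":[0.0007,0,0],"spin":0},{"offset":[0,0,0],"spin":0},{"offset":[0,0,0],"spin":0}]'
```

```text
time_s: 58.2
position: [0.5029, 0.002, 0.2866]
tcp_rot: [[0.0, 1.0, 0.007], [0.0, 0.007, -1.0], [-1.0, 0.0, -0.0]]
force: [1.1, 0.3, 9.3]
opening: 0.221
```

```bash
python3 -m crank '[{"offset":[0.0005,0,0],"spin":0},{"offset":[0,0,0],"spin":0},{"offset":[0,0,0],"spin":0}]'
```

```text
time_s: 58.5
position: [0.5029, 0.002, 0.2865]
tcp_rot: [[0.0, 1.0, 0.007], [-0.0, 0.007, -1.0], [-1.0, 0.0, 0.0]]
force: [0.5, -0.2, 13.7]
opening: 0.217
```

The foot has bottomed on the cover: position stopped at 18.8 mm travel and the force is rising. Hold there, then look.

```bash
python3 -m crank '[{"offset":[0,0,0],"spin":0},{"offset":[0,0,0],"spin":0},{"offset":[0,0,0],"spin":0},{"offset":[0,0,0],"spin":0},{"offset":[0,0,0],"spin":0},{"offset":[0,0,0],"spin":0},{"offset":[0,0,0],"spin":0},{"offset":[0,0,0],"spin":0},{"offset":[0,0,0],"spin":0},{"offset":[0,0,0],"spin":0},{"offset":[0,0,0],"spin":0},{"offset":[0,0,0],"spin":0}]'
python3 look.py scene m1
python3 - <<'E'
import cv2; i=cv2.imread("pics/m1.png")[130:270,180:340]; cv2.imwrite("pics/m1c.png",cv2.resize(i,None,fx=4.5,fy=4))
E
```

```text
time_s: 59.7
position: [0.5029, 0.002, 0.2865]
tcp_rot: [[0.001, 1.0, 0.007], [-0.0, 0.007, -1.0], [-1.0, 0.001, 0.0]]
force: [-0.4, 0.3, 13.1]
opening: 0.221
tip [0.5029 0.002  0.1045] phi 0.41
```

View pics/m1c.png

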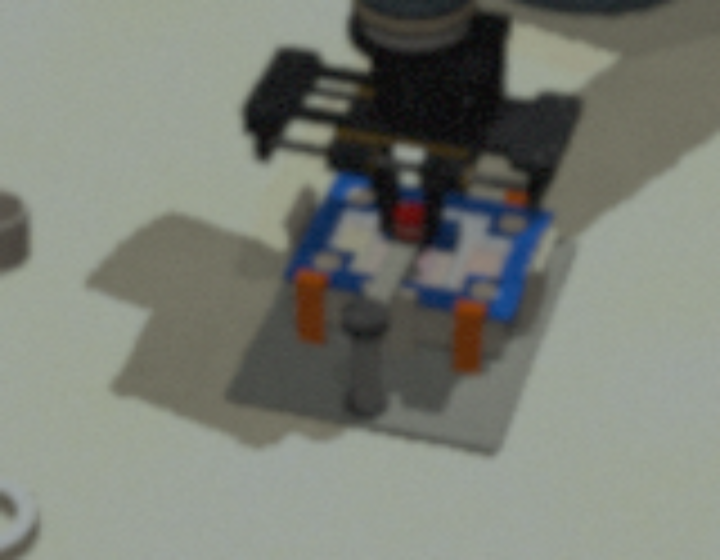

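The knob, at (410,215) in the crop, is pressed and the arm lies over the cover. Now I raise it and swing back.

```bash
python3 -m crank '[{"offset":[-0.003,0,0],"spin":0},{"offset":[-0.005,0,0],"spin":0},{"offset":[-0.005,0,0],"spin":0},{"offset":[-0.005,0,0],"spin":0},{"offset":[-0.0022,0,0],"spin":0},{"offset":[0,0,0],"spin":0},{"offset":[0,0,0],"spin":0}]'
python3 arc.py 1.72 24
```

```text
time_s: 60.45
position: [0.5029, 0.0019, 0.3053]
tcp_rot: [[-0.0, 1.0, 0.007], [0.0, 0.007, -1.0], [-1.0, -0.0, -0.0]]
force: [1.7, 1.2, 1.9]
opening: 0.215
a0 0.03195745217193702 r 0.0849123774515434 F [1.7 1.2 1.9] tip [0.50290761 0.0018848  0.12333168]
[0,0.0003,-0.0060] a=0.102
[0,0.0008,-0.0059] a=0.173
[0,0.0012,-0.0059] a=0.243
[0,0.0016,-0.0057] a=0.313
[0,0.0020,-0.0056] a=0.384
[0,0.0024,-0.0055] a=0.454
[0,0.0028,-0.0053] a=0.524
[0,0.0032,-0.0051] a=0.595
[0,0.0035,-0.0048] a=0.665
[0,0.0038,-0.0046] a=0.735
[0,0.0042,-0.0043] a=0.806
[0,0.0044,-0.0040] a=0.876
[0,0.0047,-0.0037] a=0.946
[0,0.0050,-0.0033] a=1.017
[0,0.0052,-0.0030] a=1.087
[0,0.0054,-0.0026] a=1.157
[0,0.0056,-0.0022] a=1.228
[0,0.0057,-0.0018] a=1.298
[0,0.0058,-0.0014] a=1.368
[0,0.0059,-0.0010] a=1.439
[0,0.0059,-0.0006] a=1.509
[0,0.0060,-0.0002] a=1.579
[0,0.0060,0.0003] a=1.650
[0,0.0059,0.0007] a=1.720
```

```bash
python3 -m crank '[{"offset":[0,0.0003,-0.0060],"spin":0},{"offset":[0,0.0008,-0.0059],"spin":0},{"offset":[0,0.0012,-0.0059],"spin":0},{"offset":[0,0.0016,-0.0057],"spin":0},{"offset":[0,0.0020,-0.0056],"spin":0},{"offset":[0,0.0024,-0.0055],"spin":0},{"offset":[0,0.0028,-0.0053],"spin":0},{"offset":[0,0.0032,-0.0051],"spin":0},{"offset":[0,0,0],"spin":0},{"offset":[0,0,0],"spin":0}]'
python3 arc.py 1.72 16|head -4
```

```text
time_s: 61.45
position: [0.5174, 0.0472, 0.3055]
tcp_rot: [[0.001, 1.0, 0.007], [0.0, 0.007, -1.0], [-1.0, 0.001, -0.0]]
force: [2.8, -2.2, 0.9]
opening: 0.216
a0 0.6000799347468173 r 0.08485698168255629 F [ 2.8 -2.2  0.9] tip [0.51737365 0.04721132 0.12351434]
[0,0.0034,-0.0049] a=0.670
[0,0.0039,-0.0045] a=0.740
[0,0.0042,-0.0043] a=0.810
```

```bash
python3 -m crank '[{"offset":[0,0.0035,-0.0048],"spin":0},{"offset":[0,0.0038,-0.0046],"spin":0},{"offset":[0,0.0042,-0.0043],"spin":0},{"offset":[0,0.0044,-0.0040],"spin":0},{"offset":[0,0.0047,-0.0037],"spin":0},{"offset":[0,0.0050,-0.0033],"spin":0},{"offset":[0,0.0052,-0.0030],"spin":0},{"offset":[0,0.0054,-0.0026],"spin":0},{"offset":[0,0,0],"spin":0},{"offset":[0,0,0],"spin":0}]'
python3 arc.py 1.72 8
```

```text
time_s: 62.45
position: [0.5534, 0.0774, 0.3054]
tcp_rot: [[0.0, 1.0, 0.007], [-0.001, 0.007, -1.0], [-1.0, 0.0, 0.001]]
force: [2.7, -5.4, 1.3]
opening: 0.219
a0 1.1621106456047021 r 0.08484175401736117 F [ 2.7 -5.4  1.3] tip [0.55344211 0.07744328 0.12335772]
[0,0.0055,-0.0023] a=1.232
[0,0.0057,-0.0018] a=1.302
[0,0.0058,-0.0014] a=1.371
[0,0.0058,-0.0010] a=1.441
[0,0.0059,-0.0006] a=1.511
[0,0.0059,-0.0002] a=1.581
[0,0.0059,0.0003] a=1.650
[0,0.0059,0.0007] a=1.720
```

```bash
python3 -m crank '[{"offset":[0,0.0055,-0.0022],"spin":0},{"offset":[0,0.0057,-0.0018],"spin":0},{"offset":[0,0.0058,-0.0014],"spin":0},{"offset":[0,0.0058,-0.0010],"spin":0},{"offset":[0,0.0059,-0.0006],"spin":0},{"offset":[0,0.0059,-0.0002],"spin":0},{"offset":[0,0.0059,0.0003],"spin":0},{"offset":[0,0.0059,0.0007],"spin":0},{"offset":[0,0,0],"spin":0},{"offset":[0,0,0],"spin":0}]'
python3 arc.py 1.72 1
python3 -m crank '[{"offset":[0,0,0],"spin":0},{"offset":[0,0,0],"spin":0},{"offset":[0,0,0],"spin":0},{"offset":[0,0,0],"spin":0},{"offset":[0,0,0],"spin":0}]' 0.04
python3 -m crank '[{"offset":[-0.02,0,0],"spin":0},{"offset":[-0.03,0,0],"spin":0},{"offset":[-0.04,0,0],"spin":0},{"offset":[-0.04,-0.03,0],"spin":0},{"offset":[-0.02,-0.04,0],"spin":0},{"offset":[0,-0.045,0],"spin":0},{"offset":[0,-0.03,0],"spin":0},{"offset":[0,0,0],"spin":0},{"offset":[0,0,0],"spin":0},{"offset":[0,0,0],"spin":0}]'
python3 look.py wrist n1 gauge_knob; python3 marks.py
python3 - <<'E'
from h import *
c=bot.capture("wrist"); P=world(c,np.ones((420,560),bool))
k=P[(P[:,2]>.130)&(P[:,2]<.146)&(abs(P[:,0]-.6)<.08)&(abs(P[:,1]-.08)<.08)]; print("knob",rect(k) if len(k)>5 else 0,len(k),np.median(k[:,2]) if len(k) else '')
E
```

```text
time_s: 63.45
position: [0.5992, 0.0839, 0.3052]
tcp_rot: [[-0.001, 1.0, 0.007], [-0.001, 0.007, -1.0], [-1.0, -0.001, 0.001]]
force: [0.1, -5.0, 1.0]
opening: 0.216
a0 1.7137644242210914 r 0.08481628992731081 F [ 0.1 -5.   1. ] tip [0.59919173 0.0839152  0.12321067]
[0,0.0006,-0.0001] a=1.720
time_s: 63.95
position: [0.5993, 0.0844, 0.3054]
tcp_rot: [[-0.0, 1.0, 0.007], [0.001, 0.007, -1.0], [-1.0, -0.0, -0.001]]
force: [0.8, 0.2, -1.0]
opening: 0.452
time_s: 64.95
position: [0.4555, 0.0829, 0.4558]
tcp_rot: [[0.002, 1.0, 0.007], [0.0, 0.007, -1.0], [-1.0, 0.002, -0.0]]
force: [1.0, -0.4, -0.9]
opening: 0.459
tip [0.4556 0.0829 0.2736] phi 0.39
gauge_knob 0.8 [281.  15.  28.  30.] [0.6168 0.0862 0.056  0.0195 6.0129] [0.596 0.084 0.139]
gauge_knob 0.44 [316. 108.  24.  20.] [ 5.32700e-01  5.16000e-02  1.77000e-02  1.63000e-02 -8.95881e+01] [0.533 0.053 0.07 ]
(36, 52) 115 0.0591
(36, -52) 119 0.0592
(-36, -52) 99 0.0591
(-36, 52) 105 0.0589
handle [ 4.70600e-01  6.00000e-04  4.99000e-02  1.37000e-02 -8.94243e+01] dock [0.0008 0.0017] z 0.0826
knob [ 5.96300e-01  8.41000e-02  1.93000e-02  1.53000e-02 -8.90279e+01] 607 0.13866559046953625
```

View pics/n1.png

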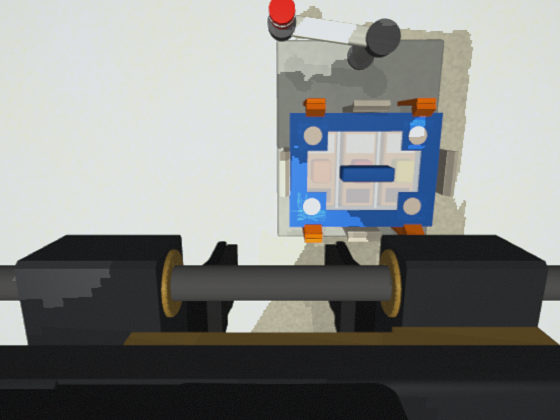

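Everything checks out: marks at 59 mm, the knob back up (top 138.7 mm), the arm parked at about 1.71 rad and the gripper clear. Handing in.

```bash
python3 -c "
from rig import bot
print(bot.hand_in())"
```

```text
the job is handed in; nothing more can be done
None
```

The whole sequence is done and the job was handed in at about 65 s. I got no verdict back.

**Flasks:** Orange, red and yellow were on the bench, and each now lies in its own bay. After placing, block tops were at 28 mm and all were within about 1.5 mm of centre along dock x. The yellow flask was knocked a few centimetres aside during the run, so I located it again before picking it up.

**Cover:** Pressing corner 1 also took corner 0 down, and pressing corner 2 took corner 3. I then pressed corners 3 and 0 lightly to confirm, and both were already home. One press on corner 1 went over the advised 10 to 15 N and reached about 35 N at the fingertips. At the end all four marks read about 59 mm, the handle was within 2 mm of dock centre, and the clips looked to be over the edge. I could only judge the clips from the pictures.

**Gauge:** The foot stopped on the cover after 18.8 mm of knob travel. I held it there for about 1.5 s at 9 to 14 N total. It then rose fully (knob top at 138.7 mm), and I swung the arm back to about 1.71 rad, where it started near 1.75.

**Bystanders and failed checks:** I never touched a bystander, though I did not measure their positions again at the end. The detectors gave a few wrong matches (for example, the yellow box was taken for a flask), so I relied on the depth fits. No final check failed.

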